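Quarantine the mouldings that miss their insert

TASK

Some of the identical-looking black mouldings on the inspection bench were made without their steel insert and are much lighter: feel the weight of each one to find out which. Pull out the quarantine drawer and lay every light one in it, and set every heavy one level across both raised rails of the measuring stand, between the lips and end stops, side by side and not stacked. Finish by pushing the drawer fully home to its stop, and leave everything else on the bench where it is.

Things in the scene. Friction and masses are not known exactly. Their poses are not given: they have to be found in the camera images.
- moulding_1: One of 4 or 5 identical-looking black mouldings (the rest absent). Base 110 (x) x 44 (y) x 14 mm, on its middle a grip rib 60 (x) x 24 (y) x 28 mm: 42 mm tall. Origin: centre of the underside, z up through the rib; balanced about its middle. About 0.7 kg with the insert, 0.2 kg without (+-10 %); name and place tell nothing. Two or three are heavy, one or two light.
- moulding_2: One of 4 or 5 identical-looking black mouldings (the rest absent). Base 110 (x) x 44 (y) x 14 mm, on its middle a grip rib 60 (x) x 24 (y) x 28 mm: 42 mm tall. Origin: centre of the underside, z up through the rib; balanced about its middle. About 0.7 kg with the insert, 0.2 kg without (+-10 %); name and place tell nothing. Two or three are heavy, one or two light.
- moulding_3: One of 4 or 5 identical-looking black mouldings (the rest absent). Base 110 (x) x 44 (y) x 14 mm, on its middle a grip rib 60 (x) x 24 (y) x 28 mm: 42 mm tall. Origin: centre of the underside, z up through the rib; balanced about its middle. About 0.7 kg with the insert, 0.2 kg without (+-10 %); name and place tell nothing. Two or three are heavy, one or two light.
- moulding_4: One of 4 or 5 identical-looking black mouldings (the rest absent). Base 110 (x) x 44 (y) x 14 mm, on its middle a grip rib 60 (x) x 24 (y) x 28 mm: 42 mm tall. Origin: centre of the underside, z up through the rib; balanced about its middle. About 0.7 kg with the insert, 0.2 kg without (+-10 %); name and place tell nothing. Two or three are heavy, one or two light.
- moulding_5: One of 4 or 5 identical-looking black mouldings (the rest absent). Base 110 (x) x 44 (y) x 14 mm, on its middle a grip rib 60 (x) x 24 (y) x 28 mm: 42 mm tall. Origin: centre of the underside, z up through the rib; balanced about its middle. About 0.7 kg with the insert, 0.2 kg without (+-10 %); name and place tell nothing. Two or three are heavy, one or two light.
- stand: Measuring stand fixed to the bench. Blue base 270 (x) x 150 (y) x 12 mm; two aluminium rails run along x, each 12 mm wide, centres at y = +-42 mm. Outside them a blue lip (inner face y = +-64 mm), and at each rail end (inner face x = +-122 mm) a small stop, rise 12 mm above the rail tops. Origin: centre of the underside. Stand and cabinet may swap sides of the bench.
- stand_top (a point): Middle of the stand, midway between its rails, at the height of their tops, 60 mm above the bench; axes as the stand. A moulding lies across both rails, its length along the stand's y, with 9 mm play to each lip; three fit side by side at about 75 to 80 mm spacing.
- cabinet: Low grey quarantine cabinet fixed to the bench, one red drawer. Its front looks along its own -x. Body from x = 85 to 285 mm, 250 mm wide (y = +-125 mm), top 88 mm above the bench. Origin: on the bench 85 mm in front of the body's front face, on the centre line.
- drawer (a joint): How far the drawer is pulled out towards the cabinet's -x, m: 0 = fully home against its stop, 0.18 = fully out. It slides with about 2 N of friction and stays where it is left.
- drawer_floor (a point): Centre of the drawer's inner floor, 18 mm above the bench; moves with the drawer, axes as the cabinet's. Inside: 170 (x) x 220 (y) mm, walls 44 mm high, front panel 86 mm above the bench. Fully out, all of the inside is clear of the cabinet.
- drawer_handle (a point): Middle of the drawer's steel bar handle, 66 mm above the bench: a bar 12 x 12 mm in section, 100 mm along the cabinet's y, held by a stem near each end (inner 78 mm clear), its centre 45 mm in front of the red front panel; can be pinched from above. Moves with the drawer.
- gauge_block: Bystander: steel block 60 x 50 x 36 mm with a blue stripe, 0.8 kg, standing among the mouldings. Other clutter is fixed: a blue pin tray and a red vise, 60 mm tall, just beyond the mouldings (x about 0.83), a bottle 190 mm and a mug 90 mm tall out at the sides (y about +0.6 and -0.6). Origin: centre of its underside.
- plug_gauge_1: Bystander: blue-handled plug gauge lying down, 125 mm long. Origin: under its shaft line, 50 mm from the handle end.
- plug_gauge_2: Bystander: green-handled plug gauge lying down, 125 mm long. Origin: under its shaft line, 50 mm from the handle end.

How it is judged:
By the outcome, as a careful person would: the job done as asked, in the order asked, and still so for the second after the job is handed in, with the robot touching nothing.
Of moulding_1, moulding_2, moulding_3, moulding_4, moulding_5 only 4 to 5 are there at a start; the rules pass over those that are not, and their reading is None.
At some moment in a run one of moulding_1, moulding_2, moulding_3, moulding_4, moulding_5 may be knocked a few centimetres aside while the robot is not near it.
It also fails if it takes over 200 s, if anything falls off the work surface, if the arm or the gripper's body presses on something with over 40 N, if the wrist force passes 120 N, or if a joint passes its speed limit or range.

ROBOT

A 6-joint arm with a two-finger parallel gripper is mounted at the origin on the work surface. World frame = base frame: x ahead of the robot, y to its left, z up, the work surface at z = 0. Lengths are in mm, angles in rad, forces in N, time in s.
With the tool pointing down it reaches from about 275 to 750 mm from the base axis. Payload 10.2 kg.
Tool frame: the origin (TCP) lies at the very end of the fingers, on their centre line; the grasp point (between the pads) lies 19 mm behind it; z points along the fingers, x is the direction in which the jaws open and shut, and the axes are right-handed (so a half turn about z gives the same grasp; the last joint's range is limited). The gripper opens to 85 mm and grips with 20 to 120 N. Pads are 22 mm wide; open, the fingers measure 114 mm over their backs; the gripper's body (76 mm by 85 mm) begins 54 mm behind the grasp point. The pads swing forward as they close: fully open they stand 13 mm farther back than shut.
Start: joints at [0.905, 0.313, 1.498, -0, 1.331, -0.223], TCP at [224.96, 474.367, 206.894] pointing down, gripper open.
Joint ranges: [-2.94, 2.94], [-0.97, 2.17], [0.19, 2.56], [-1.23, 4.37], [0.02, 3.11], [-2.88, 2.88]. Speed limits (rad/s): [2.39, 2.39, 3.01, 3.14, 3.14, 3.14].

INTERFACE

Orientations are given as a unit quaternion [w, x, y, z].
In Python, from rig import ctrl, cams gives the robot as it stands.
- The arm moves only by the tool play_rows, never from a script. Its argument "steps" is a list of rows, each a list of 2 entries, a list of its own where there are three numbers: the shift along the tool's x, y, z normalised to -1 to 1, where 1 is 0.75 m, then the turn, a rotation vector about the tool's x, y, z normalised to -1 to 1, where 1 is 45 degrees. A call has 1 to 20 rows; each row shifts and turns the commanded pose from where the row before left it, along the tool's axes as they then stand; what a row does not reach is not made up. A row lasts 1/10 s, in which the tool goes at most 50 mm and 8.59 degrees, less where a joint would pass 70% of its speed; a pose out of reach is approached as far as the arm can. A call with a number of a shift or a turn outside -1 to 1 is refused whole. A call with a gripper value outside its range is refused whole. "grip" is the closure, from 0 (fully open) to 1 (shut), set as the call begins (left out, the last holds). The fingers move at their own pace and stop on an object; "squeeze" is the grip in N (left out, the last holds). Time passes only in rows, so rows that do not move let the fingers close. It gives the time, the measured TCP pose, the force and the opening at its end, in the units of the state.
- ctrl.sense(): the state, without advancing time (a new reading comes with each control period).
- cams.capture(name): name is "side" or "top" or "wrist"; returns the picture (480x640x3 uint8, red, green, blue); there is no depth.
- cams.camera_info(name): a dict with "fx", "fy", "cx", "cy" (pixels), "xyz" and "attitude" of the camera in the world. Camera axes: x right, y up, looking along -z (the intrinsics and any distortion apply to the point x, -y, -z); pixel columns grow to the right and rows downward; lengths in mm; the calibration is good to about 2 mm. A picture is of the moment at which its call begins: read the wrist's pose just before it. camera_info takes no time and is no camera call; for the wrist camera it gives the pose at the moment of the call.
- ctrl.finish_job(): hands the job in, once; it reports no verdict.
Trained networks look in the newest picture that a camera, given by its name, has taken for a name from the list of things; names that differ only in an ending like _2 or _b are one class to them, and where a whole thing is asked for, a point or a joint stands for the part that bears it (a point fixed in the world has none). Each returns a list of dicts, best first, with "p" (0 to 1); they miss things now and then, are a little off and sometimes report something else, mostly with a low value. They report only what shows in the picture. A call takes as long as a camera call.
- cams.search_frame(camera, thing): "rect" ([centre column, centre row, width, height] in pixels, round what is visible of it).
- cams.tip_of(camera, thing): "pixel" ([column, row] in pixels: a listed point, or the origin of a listed thing).
The state is a dict: "time_s": time; "joints": joint angles; "dq": joint speeds; "tau": joint torques, N m; "eef_pos": TCP position; "ee_rot": TCP orientation; "force": force on the tool from outside, world axes, zero at the start; "wrist_torque": the same for the moment, N m; "grip_width": opening from 0.0 (shut) to 1.0 (fully open).
Only numpy, scipy, OpenCV 4.12 (cv2) and the standard library are available. Lean on these libraries where they do the work, as an engineer would, in place of code of your own. Each camera call takes 0.05 s, during which the arm holds its last target.

## Working session

There is one attempt and no reset: what is moved stays moved. The work goes in short steps, Python scripts to look and compute and a tool call to move; the robot and the scene stay as the last step left them, time stands still between calls to the robot, and variables do not carry over. Pictures are saved under pics/ and viewed, and the job is handed in when it is done.

Besides the shell and the picture viewer there is one more tool, called after ">>>" as name(argument=value, ...) on one line, values as JSON. play_rows: Moves the arm, as the interface text tells. Its arguments: {"type":"object","properties":{"steps":{"type":"array"},"grip":{"type":"number"},"squeeze":{"type":"number"}},"required":["steps"]}

```bash
ls; mkdir -p pics; python3 - <<'E'
from rig import ctrl, cams
import cv2
print(ctrl.sense())
for n in ("top","side","wrist"):
    im=cams.capture(n); cv2.imwrite(f"pics/{n}0.png",im[:,:,::-1]); print(n,cams.camera_info(n))
E
```

```text
pics
{'time_s': 0.0, 'joints': array([ 9.04601668e-01,  3.13460847e-01,  1.49841590e+00, -4.83301220e-05,
        1.33096581e+00, -2.23393905e-01]), 'dq': array([-0.00064471, -0.00019256, -0.00069132, -0.00153153, -0.00211015,
        0.00036195]), 'tau': array([ 2.55791947e-04, -4.12271690e+01, -2.59736019e+01, -1.06617611e-04,
        4.19959193e-03, -1.67533648e-05]), 'eef_pos': array([224.79507491, 474.13692721, 206.33750653]), 'ee_rot': array([ 2.30891208e-04,  8.45121536e-01,  5.34573848e-01, -5.81211543e-04]), 'force': array([ 0.15859688, -0.38672614, -0.81076606]), 'wrist_torque': array([ 0.03293821, -0.00871054, -0.01038837]), 'grip_width': 1.0018631671497247}
top {'fx': 574.4657350720717, 'fy': 574.4657350720717, 'cx': 317.19113666419446, 'cy': 247.38849678069346, 'xyz': array([ 311.10606011,  -15.60924375, 1169.86427699]), 'attitude': array([ 0.74417328,  0.07451266, -0.06724533, -0.66040295])}
side {'fx': 571.2440390800125, 'fy': 571.2440390800125, 'cx': 317.4135245901666, 'cy': 236.37920442124312, 'xyz': array([ 484.06189354, -965.33392009,  727.83403861]), 'attitude': array([ 0.88441257,  0.46515118, -0.01857167, -0.03322467])}
wrist {'fx': 338.99810712215935, 'fy': 338.99810712215935, 'cx': 326.0470974458891, 'cy': 238.1669003573456, 'xyz': array([150.40227902, 509.10288823, 373.01330295]), 'attitude': array([ 0.83384853, -0.1375304 , -0.08664821,  0.52751693])}
```

View pics/top0.png

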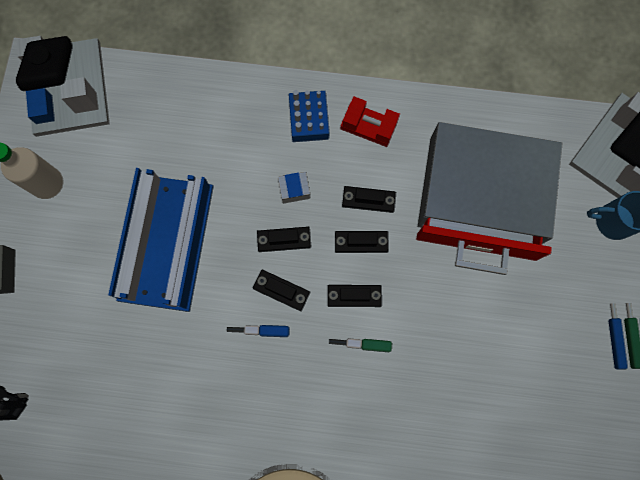

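View pics/side0.png

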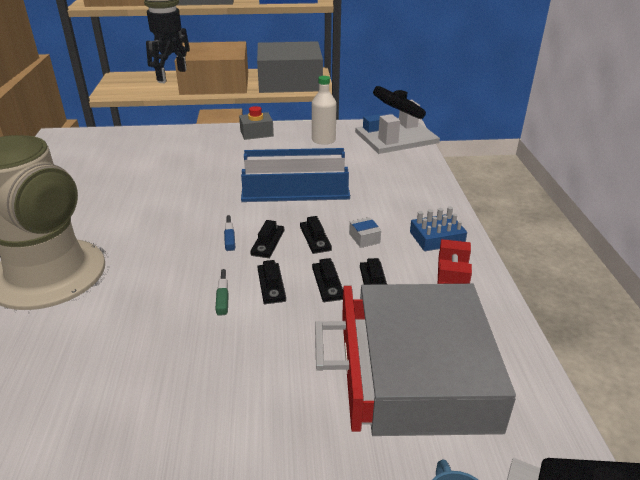

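View pics/wrist0.png

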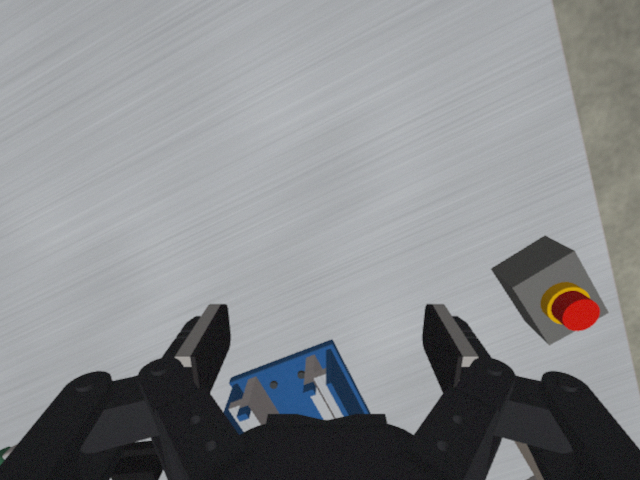

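```bash
cat > h.py <<'E'
import numpy as np, cv2
from rig import ctrl, cams
from scipy.spatial.transform import Rotation as R
def rot(q): return R.from_quat([q[1],q[2],q[3],q[0]])
def ground(info,px,z):
    u,v=px; d=np.array([(u-info['cx'])/info['fx'],-(v-info['cy'])/info['fy'],-1.])
    d=rot(info['attitude']).apply(d); o=np.array(info['xyz']); return o+d*(z-o[2])/d[2]
def proj(info,P):
    p=rot(info['attitude']).inv().apply(np.atleast_2d(P)-np.array(info['xyz']))
    return np.c_[info['cx']+info['fx']*p[:,0]/-p[:,2], info['cy']-info['fy']*p[:,1]/-p[:,2]]
E
python3 - <<'E'
from h import *
zs=dict(moulding_1=0,gauge_block=0,stand=0,stand_top=60,cabinet=0,drawer_floor=18,drawer_handle=66,plug_gauge_1=0,plug_gauge_2=0)
for c in ("top","side"):
    cams.capture(c); i=cams.camera_info(c)
    print(c)
    for t,z in zs.items():
        for r in cams.tip_of(c,t):
            print(t,np.round(r['pixel']),round(r['p'],2),np.round(ground(i,r['pixel'],z)))
    for r in cams.search_frame(c,'moulding_1'): print('rect',np.round(r['rect']),round(r['p'],2))
E
```

```text
top
moulding_1 [367. 200.] 0.93 [663. -81.   0.]
moulding_1 [362. 242.] 0.92 [570. -80.   0.]
moulding_1 [354. 292.] 0.67 [465. -75.   0.]
moulding_1 [285. 241.] 0.65 [554.  78.   0.]
gauge_block [295. 190.] 0.83 [666.  71.   0.]
stand [163. 242.] 0.95 [520. 330.   0.]
stand_top [157. 238.] 0.6 [518. 327.  60.]
cabinet [469. 277.] 0.58 [ 523. -308.    0.]
drawer_floor [352. 295.] 0.47 [455. -71.  18.]
drawer_handle [480. 267.] 0.74 [ 533. -310.   66.]
drawer_handle [157. 238.] 0.36 [515. 324.  66.]
plug_gauge_1 [264. 330.] 0.84 [367.  97.   0.]
plug_gauge_1 [368. 344.] 0.69 [ 363. -114.    0.]
plug_gauge_1 [482. 266.] 0.45 [ 549. -332.    0.]
plug_gauge_2 [264. 330.] 0.84 [367.  97.   0.]
plug_gauge_2 [368. 344.] 0.69 [ 363. -114.    0.]
plug_gauge_2 [482. 266.] 0.45 [ 549. -332.    0.]
rect [282. 290.  59.  43.] 0.84
rect [364. 240.  52.  22.] 0.81
rect [283. 240.  54.  19.] 0.62
rect [354. 296.  52.  23.] 0.61
side
moulding_1 [316. 235.] 0.9 [562.  96.   0.]
moulding_1 [324. 282.] 0.89 [568. -72.   0.]
moulding_1 [268. 288.] 0.78 [455. -84.   0.]
moulding_1 [373. 283.] 0.65 [665. -82.   0.]
moulding_1 [266. 246.] 0.64 [451.  61.   0.]
gauge_block [365. 238.] 0.67 [672.  77.   0.]
stand [298. 186.] 0.61 [532. 321.   0.]
stand [269. 286.] 0.17 [456. -77.   0.]
stand_top [293. 163.] 0.74 [523. 333.  60.]
cabinet [315. 374.] 0.79 [ 531. -313.    0.]
drawer_floor [270. 286.] 0.46 [ 459. -100.   18.]
drawer_handle [323. 345.] 0.6 [ 544. -313.   66.]
plug_gauge_1 [224. 296.] 0.77 [ 368. -100.    0.]
plug_gauge_1 [229. 239.] 0.76 [369.  93.   0.]
plug_gauge_2 [224. 296.] 0.77 [ 368. -100.    0.]
plug_gauge_2 [229. 239.] 0.76 [369.  93.   0.]
rect [273. 282.  30.  46.] 0.97
rect [326. 280.  32.  46.] 0.88
rect [268. 241.  34.  36.] 0.77
rect [373. 270.  26.  28.] 0.73
rect [316. 235.  32.  39.] 0.62
```

The top view shows five mouldings between the stand (left, about 160,240) and the cabinet (right). The drawer is nearly home and its handle is at about (483,262). Next I'll fit the poses from silhouettes.

```bash
cat >> h.py <<'E'
from scipy.optimize import minimize
from scipy.spatial import ConvexHull
def box(x0,x1,y0,y1,z0,z1): return np.array([[x,y,z] for x in(x0,x1) for y in(y0,y1) for z in(z0,z1)],float)
def place(P,p):
    c,s=np.cos(p[2]),np.sin(p[2]); return np.c_[p[0]+c*P[:,0]-s*P[:,1],p[1]+s*P[:,0]+c*P[:,1],P[:,2]]
def render(info,parts,p,sh,S=4):
    m=np.zeros((sh[0],sh[1]),np.uint8)
    for P in parts:
        q=proj(info,place(P,p)); h=cv2.convexHull(q.astype(np.float32))
        cv2.fillPoly(m,[np.round((h)*16).astype(np.int32)],255,lineType=cv2.LINE_AA,shift=4)
    return m/255.
def fit(info,mask,parts,p0,step=(6,6,.08)):
    mask=cv2.GaussianBlur(mask.astype(np.float32),(0,0),1.)
    f=lambda p: np.abs(cv2.GaussianBlur(render(info,parts,p,mask.shape).astype(np.float32),(0,0),1.)-mask).sum()
    p0=np.array(p0,float); s=np.array([p0]+[p0+np.eye(3)[i]*step[i] for i in range(3)])
    r=minimize(f,p0,method='Nelder-Mead',options=dict(initial_simplex=s,maxiter=200,xatol=.02,fatol=.05)); return r.x,r.fun,mask.sum()
MOULD=[box(-55,55,-22,22,0,14),box(-30,30,-12,12,14,42)]
STAND=[box(-135,135,-75,75,0,12),box(-135,135,64,75,0,72),box(-135,135,-75,-64,0,72)]
CAB=[box(85,285,-125,125,0,88)]
def mouldings(im,info,zmin=0,lo=(300,-230),hi=(780,200),zoff=0):
    m=(im.max(2)<75).astype(np.uint8); m=cv2.morphologyEx(m,cv2.MORPH_CLOSE,np.ones((5,5),np.uint8))
    cs,_=cv2.findContours(m,cv2.RETR_EXTERNAL,cv2.CHAIN_APPROX_NONE); out=[]
    for c in cs:
        a=cv2.contourArea(c)
        if a<500 or a>3000: continue
        M=cv2.moments(c); px=(M['m10']/M['m00'],M['m01']/M['m00']); g=ground(info,px,10+zoff)
        if not(lo[0]<g[0]<hi[0] and lo[1]<g[1]<hi[1]): continue
        mm=np.zeros(m.shape,np.uint8); cv2.drawContours(mm,[c],-1,1,-1)
        parts=[P+[0,0,zoff] for P in MOULD]
        best=min((fit(info,mm,parts,[g[0],g[1],y]) for y in (np.pi/2-.4,np.pi/2,np.pi/2+.4)),key=lambda r:r[1])
        out.append((best[0],best[1]/best[2],px))
    return out
E
python3 - <<'E'
from h import *
for c in("top","side"):
    im=cams.capture(c); i=cams.camera_info(c)
    print(c)
    for p,e,px in mouldings(im,i): print(np.round(p[:2],1),round(np.degrees(p[2]),1),round(e,3),np.round(px))
    h=cv2.cvtColor(im,cv2.COLOR_RGB2HSV)
    b=((h[...,0]>100)&(h[...,0]<125)&(h[...,1]>120)&(h[...,2]>40)).astype(np.uint8)
    cs,_=cv2.findContours(cv2.morphologyEx(b,cv2.MORPH_CLOSE,np.ones((9,9),np.uint8)),cv2.RETR_EXTERNAL,cv2.CHAIN_APPROX_NONE)
    for cc in cs:
        x,y,w,hh=cv2.boundingRect(cc); g=ground(i,(x+w/2,y+hh/2),30)
        if abs(g[0]-520)<60 and abs(g[1]-325)<60 and w*hh>2000:
            m=np.zeros(b.shape,np.uint8); cv2.drawContours(m,[cc],-1,1,-1)
            p,e,s=fit(i,m,STAND,[520,328,0.]); print('stand',np.round(p,3),e/s)
            o=im.copy(); r=(render(i,STAND,p,b.shape)*255).astype(np.uint8); k,_=cv2.findContours((r>127).astype(np.uint8),0,1); cv2.drawContours(o,k,-1,(255,255,0),1); cv2.imwrite(f'pics/st_{c}.png',cv2.resize(o[max(0,y-20):y+hh+20,max(0,x-20):x+w+20,::-1],None,fx=3,fy=3)[:600,:800])
    g=((im.max(2)<135)&(im.min(2)>60)&(h[...,1]<40)).astype(np.uint8); g=cv2.morphologyEx(g,cv2.MORPH_OPEN,np.ones((5,5),np.uint8))
    n,l,st,ce=cv2.connectedComponentsWithStats(g)
    t=ground
    pt=proj(i,np.array([[715,-310,88]]))[0].astype(int); k=l[pt[1],pt[0]]; print('cabmask',k,st[k])
    m=(l==k).astype(np.uint8); p,e,s=fit(i,m,CAB,[523,-308,0.]); print('cab',np.round(p,3),e/s)
    o=im.copy(); r=(render(i,CAB,p,b.shape)*255).astype(np.uint8); kk,_=cv2.findContours((r>127).astype(np.uint8),0,1); cv2.drawContours(o,kk,-1,(255,255,0),1); x,y,w,hh=st[k][:4]; cv2.imwrite(f'pics/cab_{c}.png',cv2.resize(o[max(0,y-20):y+hh+60,max(0,x-20):x+w+20,::-1],None,fx=3,fy=3)[:600,:800])
E
```

```text
top
[455.9 -78. ] 96.9 0.1 [354. 296.]
[450.4  72.7] 72.8 0.079 [281. 290.]
[568.3 -77.6] 96.4 0.097 [361. 242.]
[556.5  82.1] 101.1 0.106 [283. 239.]
[662.8 -85. ] 89.0 0.087 [369. 199.]
stand [ 5.23553e+02  3.23896e+02 -8.00000e-03] 0.47616260052335974
cabmask 0 [     0      0    640    480 213420]
cab [ 5.09644e+02 -3.06941e+02  4.65000e-01] 0.9327838237965372
side
[668.2 -38.3] 87.3 0.771 [372. 272.]
[572.9 -75. ] 93.8 0.163 [328. 280.]
[453.1 -20.3] 98.4 0.644 [269. 263.]
[559.5  84.1] 98.1 0.162 [315. 235.]
stand [ 5.22337e+02  3.32126e+02 -1.20000e-02] 1.0804307437112146
cabmask 17 [  360   284   155   152 19619]
cab [ 5.29102e+02 -3.06737e+02 -6.90000e-02] 0.06305244298416077
```

```bash
python3 - <<'E'
from h import *
import cv2
im=cams.capture("top"); i=cams.camera_info("top")
for n,(x0,x1,y0,y1) in dict(st=(95,225,155,325),cab=(405,575,110,290)).items():
    cv2.imwrite(f'pics/z_{n}.png',cv2.resize(im[y0:y1,x0:x1,::-1],None,fx=3.3,fy=3.3,interpolation=cv2.INTER_CUBIC))
h=cv2.cvtColor(im,cv2.COLOR_RGB2HSV)
print(im[180,500],im[180,432],im[300,60],im[240,181],im[240,133],h[240,175],h[240,205])
E
```

```text
[75 83 88] [77 85 93] [129 135 136] [136 143 154] [131 138 145] [107 219 113] [ 94  14 148]
```

View pics/z_st.png

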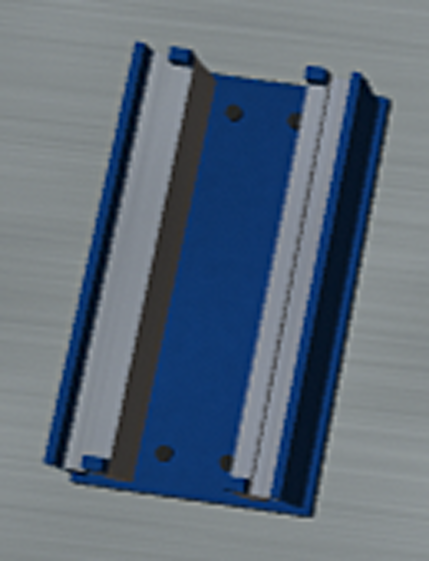

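View pics/z_cab.png

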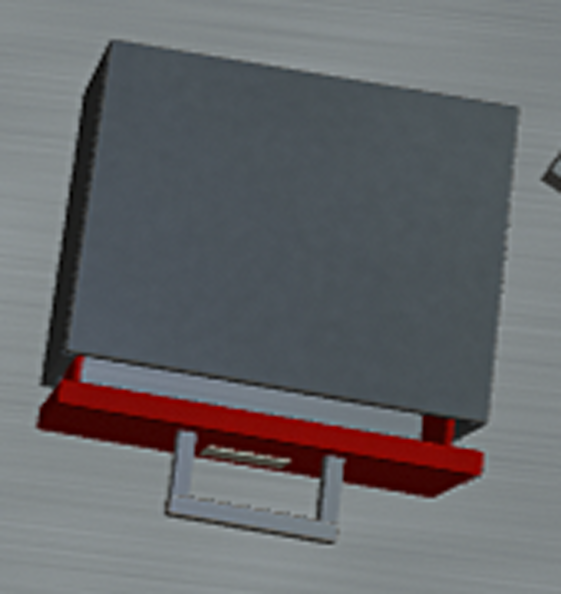

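```bash
python3 - <<'E'
from h import *
i=cams.camera_info("top")
def solve(pts,org,p0):
    Z=np.array([[*(a),] for a,_ in pts],float); px=np.array([[org[0]+(u+.5)/3.3-.5,org[1]+(v+.5)/3.3-.5] for _,(u,v) in pts])
    from scipy.optimize import least_squares
    r=least_squares(lambda p:(proj(i,place(Z,p))-px).ravel(),p0,x_scale=[10,10,.1]); print(np.round(r.x[:2],1),round(np.degrees(r.x[2]),2)); print(np.round(r.fun.reshape(-1,2),1).tolist())
    return r.x
# image left = +y
c=solve([((285,125,88),(112,40)),((285,-125,88),(518,107)),((85,-125,88),(488,425)),((85,125,88),(67,352))],(405,110),[525,-308,0])
# lips: left lip (y+) top z=72
solve([((135,75,72),(136,42)),((-135,75,72),(47,463)),((135,-75,0),(390,98)),((-135,-75,0),(313,516)),((135,64,72),(152,48)),((135,-64,72),(353,73)),],(95,155),[520,325,0])
# handle outer corners z=72
for u,v in ((166,512),(335,540)): print(np.round(ground(i,(405+(u+.5)/3.3-.5,110+(v+.5)/3.3-.5),72),1))
E
```

```text
[ 524.2 -311. ] -3.22
[[-0.5, -0.2], [0.6, 0.0], [0.3, -0.1], [-0.5, 0.1]]
[520.2 320.6] -1.05
[[-1.3, -1.9], [-2.5, 3.4], [1.6, 1.9], [2.0, 1.4], [-0.8, -3.0], [1.2, -2.2]]
[ 531.1 -260.2   72. ]
[ 526.3 -359.8   72. ]
```

```bash
python3 - <<'E'
from h import *
from scipy.optimize import least_squares
i=cams.camera_info("top")
org=(95,155)
obs=[((1,75,72,'L'),(136,42)),((-1,75,72,'L'),(47,463)),((135,-75,0,0),(390,98)),((-135,-75,0,0),(313,516)),((1,64,72,'L'),(152,48)),((1,-64,72,'L'),(353,73)),((-1,-64,72,'L'),(275,497)),
((122,36,72,0),(192,69)),((-122,36,72,0),(104,458)),((-122,48,72,0),(84,457))]
px=np.array([[org[0]+(u+.5)/3.3-.5,org[1]+(v+.5)/3.3-.5] for _,(u,v) in obs])
def f(p):
    Z=np.array([[a[0]*p[3] if a[3] else a[0],a[1],a[2]] for a,_ in obs],float)
    return (proj(i,place(Z,p))-px).ravel()
r=least_squares(f,[520,325,0,130],x_scale=[10,10,.1,10]); print(np.round(r.x,2),np.degrees(r.x[2])); print(np.round(r.fun.reshape(-1,2),1).tolist())
E
```

```text
[ 5.2106e+02  3.2119e+02 -2.0000e-02  1.2929e+02] -1.3611901649968798
[[-1.7, 0.2], [-2.4, -0.3], [1.7, 1.7], [1.4, 1.1], [-1.2, -0.9], [0.8, 0.2], [-0.2, -0.3], [-0.3, -1.9], [1.1, 0.4], [1.0, -0.2]]
```

```bash
cat >> h.py <<'E'
def psi_of(q):
    x=rot(q).apply([1,0,0]); return np.degrees(np.arctan2(x[1],x[0]))
def plan(targets,step=40,turn=8.0):
    """targets: list of (x,y,z,psi_deg). prints rows grouped; keeps tool down; starts from measured pose"""
    s=ctrl.sense(); pos=np.array(s['eef_pos']); ps=psi_of(s['ee_rot'])
    for T in targets:
        st=T[4] if len(T)>4 else step
        d=np.array(T[:3])-pos; dp=(T[3]-ps+180)%360-180
        n=max(1,int(np.ceil(max(np.linalg.norm(d)/st,abs(dp)/turn))))
        rows=[]
        for k in range(n):
            c,sn=np.cos(np.radians(ps)),np.sin(np.radians(ps))
            w=d/n; r=np.array([c*w[0]+sn*w[1], sn*w[0]-c*w[1], -w[2]])/750
            r=np.round(r,4); t=np.round(-dp/n/45,3)
            w2=r*750; pos=pos+np.array([c*w2[0]+sn*w2[1], sn*w2[0]-c*w2[1], -w2[2]]); ps+=-t*45
            rows.append([[float(v) for v in r],[0,0,float(t)]])
        print(n,'rows ->',np.round(pos,1),round(ps,1)); print(str(rows).replace(' ',''))
def st():
    s=ctrl.sense(); print('t',round(s['time_s'],2),np.round(s['eef_pos'],1),'psi',round(psi_of(s['ee_rot']),2),'F',np.round(s['force'],2),'w',round(s['grip_width'],3))
E
python3 -c "
from h import *
plan([(534,-310,200,-3.2,48),(534.5,-310,110,-3.2)])"
```

```text
18 rows -> [ 533.9 -309.9  200.2] -3.4
[[[-0.0427,0.0456,0.0005],[0,0,0.084]],[[-0.0396,0.0483,0.0005],[0,0,0.084]],[[-0.0363,0.0508,0.0005],[0,0,0.084]],[[-0.0329,0.0531,0.0005],[0,0,0.084]],[[-0.0293,0.0551,0.0005],[0,0,0.084]],[[-0.0256,0.0569,0.0005],[0,0,0.084]],[[-0.0218,0.0585,0.0005],[0,0,0.084]],[[-0.0179,0.0598,0.0005],[0,0,0.084]],[[-0.0139,0.0609,0.0005],[0,0,0.084]],[[-0.0099,0.0617,0.0005],[0,0,0.084]],[[-0.0058,0.0622,0.0005],[0,0,0.084]],[[-0.0017,0.0624,0.0005],[0,0,0.084]],[[0.0024,0.0624,0.0005],[0,0,0.084]],[[0.0065,0.0621,0.0005],[0,0,0.084]],[[0.0106,0.0615,0.0005],[0,0,0.084]],[[0.0147,0.0607,0.0005],[0,0,0.084]],[[0.0186,0.0596,0.0005],[0,0,0.084]],[[0.0225,0.0582,0.0005],[0,0,0.084]]]
3 rows -> [ 534.6 -310.   109.9] -3.1
[[[0.0003,0.0,0.0401],[0,0,-0.002]],[[0.0003,0.0,0.0401],[0,0,-0.002]],[[0.0003,0.0,0.0401],[0,0,-0.002]]]
```

>>> play_rows(steps=[[[-0.0427,0.0456,0],[0,0,0.084]],[[-0.0396,0.0483,0],[0,0,0.084]],[[-0.0363,0.0508,0],[0,0,0.084]],[[-0.0329,0.0531,0],[0,0,0.084]],[[-0.0293,0.0551,0],[0,0,0.084]],[[-0.0256,0.0569,0],[0,0,0.084]],[[-0.0218,0.0585,0],[0,0,0.084]],[[-0.0179,0.0598,0],[0,0,0.084]],[[-0.0139,0.0609,0],[0,0,0.084]],[[-0.0099,0.0617,0],[0,0,0.084]],[[-0.0058,0.0622,0],[0,0,0.084]],[[-0.0017,0.0624,0],[0,0,0.084]],[[0.0024,0.0624,0],[0,0,0.084]],[[0.0065,0.0621,0],[0,0,0.084]],[[0.0106,0.0615,0],[0,0,0.084]],[[0.0147,0.0607,0],[0,0,0.084]],[[0.0186,0.0596,0],[0,0,0.084]],[[0.0225,0.0582,0],[0,0,0.084]],[[0,0,0],[0,0,0]]], grip=0.55)

```text
time_s: 3.3
eef_pos: [534.2, -314.3, 204.9]
ee_rot: [-0.0, 0.999, -0.033, -0.001]
force: [-0.1, 0.9, -0.6]
grip_width: 0.455
```

```bash
python3 -c "
from h import *
st()
im=cams.capture('wrist'); i=cams.camera_info('wrist')
cv2.imwrite('pics/w1.png',im[:,:,::-1]); print(i)
for r in cams.tip_of('wrist','drawer_handle'): print(r, ground(i,r['pixel'],66))
print(proj(i,np.array([[534.5,-310,66]])))
plan([(534.5,-310,110,-3.2),(534.5,-310,48,-3.2,20)])"
```

```text
t 3.3 [ 534.2 -314.3  204.9] psi -3.73 F [-0.14  0.85 -0.61] w 0.455
{'fx': 338.99810712215935, 'fy': 338.99810712215935, 'cx': 326.0470974458891, 'cy': 238.1669003573456, 'xyz': array([ 539.22844832, -230.17775921,  371.9706234 ]), 'attitude': array([ 0.98634039, -0.16178026,  0.00546103, -0.03049539])}
{'pixel': [329.4, 208.5], 'p': 0.76} [ 537.45378924 -304.39969152   66.        ]
[[326.58514851 214.55052518]]
3 rows -> [ 534.4 -310.   110. ] -3.2
[[[0.0003,-0.0001,0.0427],[0,0,-0.002]],[[0.0003,-0.0001,0.0427],[0,0,-0.002]],[[0.0003,-0.0001,0.0427],[0,0,-0.002]]]
4 rows -> [ 534.4 -310.    47.9] -3.2
[[[0.0,-0.0,0.0207],[0,0,0.0]],[[0.0,-0.0,0.0207],[0,0,0.0]],[[0.0,-0.0,0.0207],[0,0,0.0]],[[0.0,-0.0,0.0207],[0,0,0.0]]]
```

View pics/w1.png

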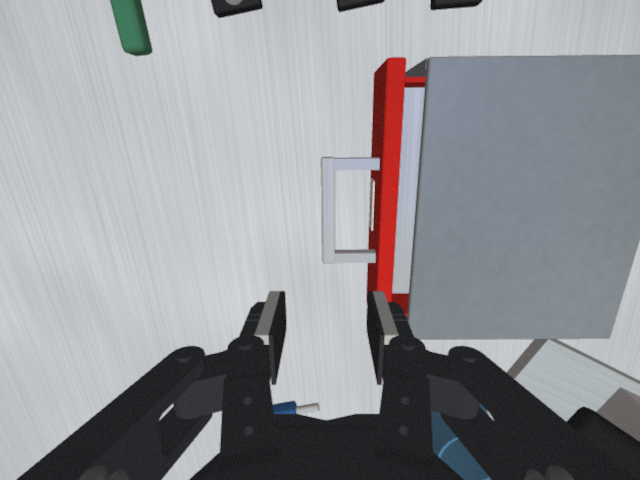

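The wrist view puts the handle bar's centre at (328,210), which agrees with my estimate to within 3 mm. I'll descend on it.

>>> play_rows(steps=[[[0.002,-0.003,0.042],[0,0,0]],[[0,0,0.042],[0,0,0]],[[0,0,0.042],[0,0,0]],[[0,0,0.021],[0,0,0]],[[0,0,0.021],[0,0,0]],[[0,0,0.021],[0,0,0]],[[0,0,0.021],[0,0,0]],[[0,0,0],[0,0,0]],[[0,0,0],[0,0,0]]])

```text
time_s: 4.3
eef_pos: [535.8, -307.0, 50.4]
ee_rot: [0.0, 1.0, -0.029, 0.0]
force: [-0.1, 0.0, 0.4]
grip_width: 0.448
```

>>> play_rows(steps=[[[0,0,0],[0,0,0]],[[0,0,0],[0,0,0]],[[0,0,0],[0,0,0]],[[0,0,0],[0,0,0]],[[0,0,0],[0,0,0]],[[0,0,0],[0,0,0]]], grip=1, squeeze=40)

```text
time_s: 4.9
eef_pos: [535.6, -307.8, 49.4]
ee_rot: [0.0, 1.0, -0.03, -0.0]
force: [-0.5, 0.6, -0.1]
grip_width: -0.001
```

```bash
python3 -c "
from h import *
st()"
```

```text
t 4.9 [ 535.6 -307.8   49.4] psi -3.41 F [-0.46  0.62 -0.06] w -0.001
```

```bash
python3 -c "
from h import *
for c in('side','wrist','top'):
  im=cams.capture(c); 
  if c!='wrist': im=cv2.resize(im[200:440,250:550] if c=='side' else im[100:300,390:590],None,fx=2.5,fy=2.5)
  cv2.imwrite('pics/a_%s.png'%c,im[:,:,::-1])"
```

```text
(no output)
```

View pics/a_side.png

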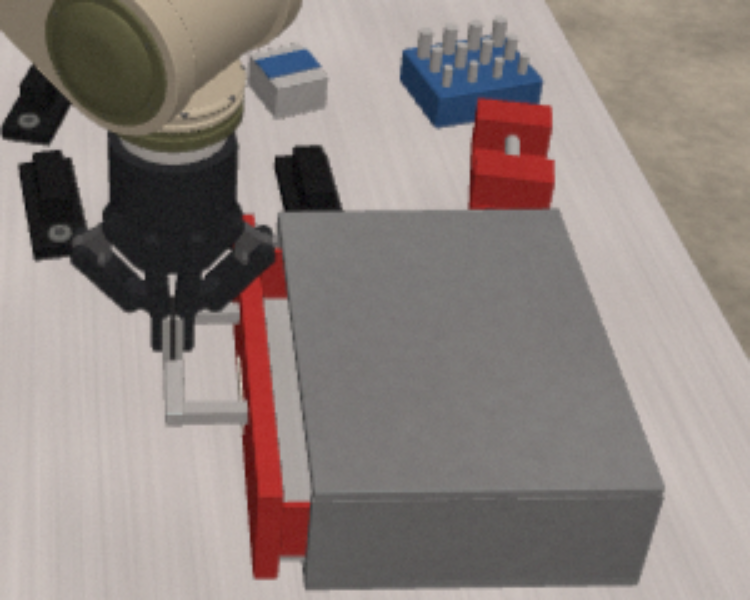

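View pics/a_wrist.png

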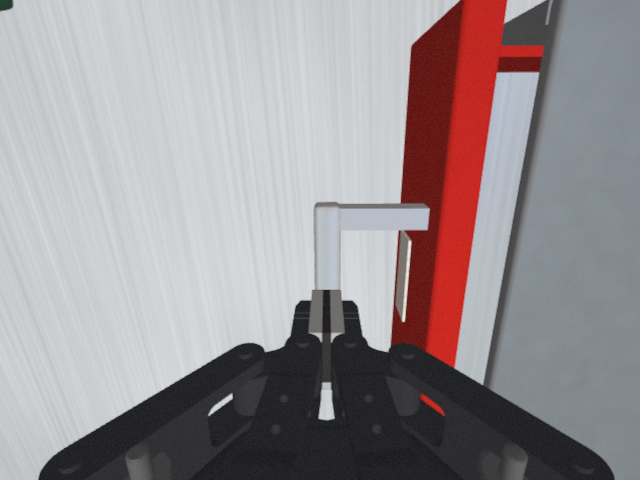

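```bash
python3 -c "
from h import *
st()
i=cams.camera_info('side'); w=cams.camera_info('wrist')
P=np.array([[535.5,-308,50],[535.5,-308,72],[535.5,-308,90],[535,-360,72],[535,-260,72]])
print((proj(i,P)-[250,200])*2.5); print(proj(w,P))"
```

```text
t 5.05 [ 535.6 -307.8   49.4] psi -3.41 F [-0.02  0.34  0.55] w -0.001
[[168.5119543  375.80109284]
 [168.57831466 351.38457063]
 [168.63396963 330.90697191]
 [174.23939133 412.29972879]
 [162.36778414 300.07236341]]
[[325.6347853  283.84853829]
 [325.60298099 304.3939424 ]
 [325.57018713 325.57858939]
 [330.54792633 391.27171619]
 [317.83830318 206.90141671]]
```

View pics/a_top.png

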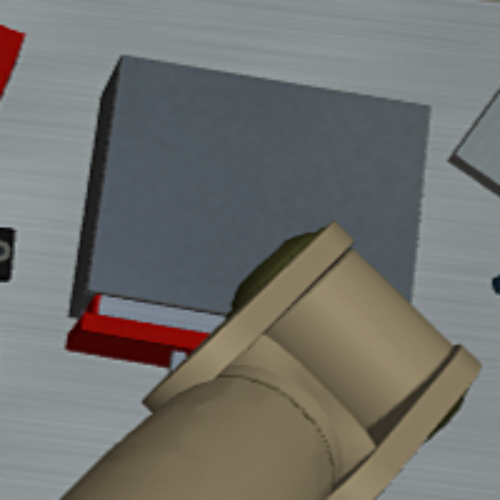

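```bash
python3 -c "
from h import *
im=cv2.imread('pics/a_side.png'); cv2.imwrite('pics/b1.png',cv2.resize(im[220:460,60:300],None,fx=2.5,fy=2.5,interpolation=cv2.INTER_CUBIC))
im=cv2.imread('pics/a_wrist.png'); cv2.imwrite('pics/b2.png',cv2.resize(im[180:430,240:420],None,fx=2.4,fy=2.4,interpolation=cv2.INTER_CUBIC))
"
```

```text
(no output)
```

View pics/b1.png

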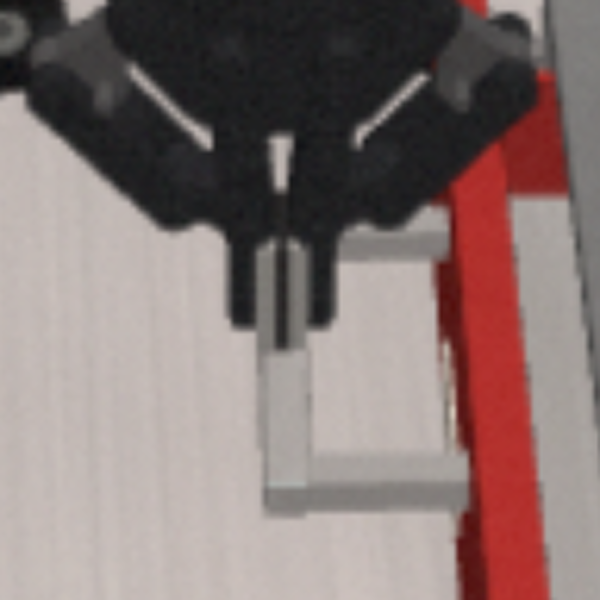

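View pics/b2.png

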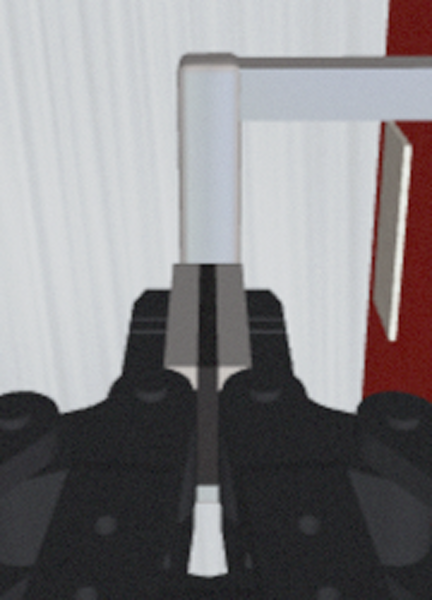

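```bash
python3 -c "
from h import *
w=cams.camera_info('wrist'); s=ctrl.sense(); T=np.array(s['eef_pos']); Rt=rot(s['ee_rot'])
for yy in (-11,0,11):
  for zz in (0,-10,-19,-25,-54):
    print(yy,zz,np.round(proj(w,T+Rt.apply([0,yy,zz])),1))
i=cams.camera_info('side')
for yy in (-11,0,11):
  for zz in (0,-10,-19,-25): print(yy,zz,np.round(((proj(i,T+Rt.apply([0,yy,zz]))-[250,200])*2.5-[60,220])*2.5,1))
"
```

```text
-11 0 [[325.7 264.2]]
-11 -10 [[325.7 272. ]]
-11 -19 [[325.7 279.8]]
-11 -25 [[325.7 285.5]]
-11 -54 [[325.6 319.9]]
0 0 [[325.7 282.9]]
0 -10 [[325.7 291.6]]
0 -19 [[325.7 300.2]]
0 -25 [[325.7 306.5]]
0 -54 [[325.6 344.3]]
11 0 [[325.7 300.9]]
11 -10 [[325.7 310.4]]
11 -19 [[325.7 319.7]]
11 -25 [[325.7 326.6]]
11 -54 [[325.6 367.5]]
-11 0 [[270.7 359.9]]
-11 -10 [[270.8 332.5]]
-11 -19 [[270.8 307.5]]
-11 -25 [[270.9 290.7]]
0 0 [[271.4 390.6]]
0 -10 [[271.5 363. ]]
0 -19 [[271.6 338. ]]
0 -25 [[271.6 321.1]]
11 0 [[272.1 421.8]]
11 -10 [[272.2 394.2]]
11 -19 [[272.3 369.1]]
11 -25 [[272.3 352.2]]
```

Both cameras put the shut fingertips about 26 mm above the reported TCP, and the fingers closed just over the bar. I'll reopen, go 27 mm lower and try again.

>>> play_rows(steps=[[[0,0,0],[0,0,0]],[[0,0,0],[0,0,0]],[[0,0,0],[0,0,0]],[[0,0,0.012],[0,0,0]],[[0,0,0.012],[0,0,0]],[[0,0,0.012],[0,0,0]],[[0,0,0],[0,0,0]]], grip=0.55)

```text
time_s: 5.75
eef_pos: [534.8, -307.1, 20.5]
ee_rot: [-0.001, 1.0, -0.03, -0.001]
force: [0.5, -0.1, 0.6]
grip_width: 0.447
```

>>> play_rows(steps=[[[0,0,0],[0,0,0]],[[0,0,0],[0,0,0]],[[0,0,0],[0,0,0]],[[0,0,0],[0,0,0]],[[0,0,0],[0,0,0]]], grip=1, squeeze=40)

```text
time_s: 6.25
eef_pos: [535.8, -307.9, 22.8]
ee_rot: [0.0, 1.0, -0.03, 0.0]
force: [1.2, -0.4, 0.6]
grip_width: 0.133
```

```bash
python3 -c "
from h import *
st()
im=cams.capture('side'); cv2.imwrite('pics/b3.png',cv2.resize(im[280:400,270:400,::-1],None,fx=5,fy=5,interpolation=cv2.INTER_CUBIC))
"
```

```text
t 6.25 [ 535.8 -307.9   22.8] psi -3.41 F [ 1.23 -0.39  0.6 ] w 0.133
```

View pics/b3.png

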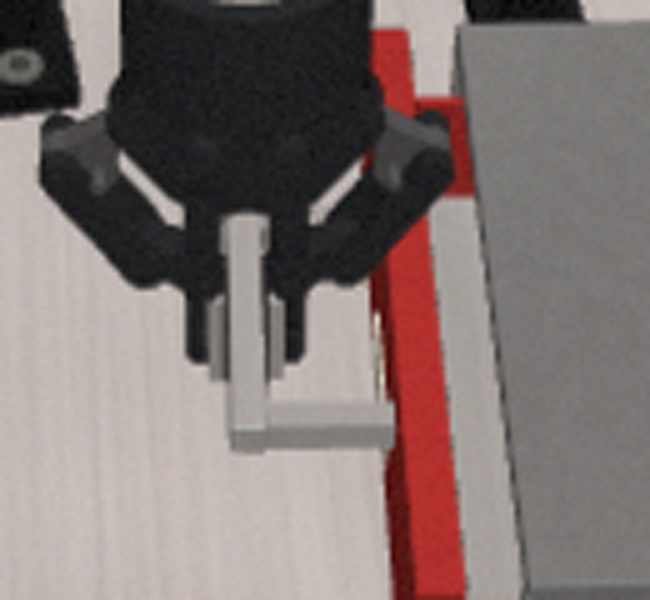

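The grip on the handle is good (opening 0.133). Now I'll pull the drawer out.

>>> play_rows(steps=[[[-0.01,0,0],[0,0,0]],[[-0.02,0,0],[0,0,0]],[[-0.02,0,0],[0,0,0]],[[-0.02,0,0],[0,0,0]],[[-0.02,0,0],[0,0,0]],[[-0.02,0,0],[0,0,0]],[[-0.02,0,0],[0,0,0]],[[-0.02,0,0],[0,0,0]],[[-0.02,0,0],[0,0,0]],[[-0.02,0,0],[0,0,0]],[[-0.01,0,0],[0,0,0]],[[0,0,0],[0,0,0]]])

```text
time_s: 7.5
eef_pos: [385.0, -299.3, 22.7]
ee_rot: [0.0, 1.0, -0.03, -0.0]
force: [-1.5, -3.5, 2.3]
grip_width: 0.133
```

```bash
python3 -c "
from h import *
st()
im=cams.capture('top'); cv2.imwrite('pics/t2.png',im[:,:,::-1])
im=cams.capture('side'); cv2.imwrite('pics/s2.png',im[:,:,::-1])
"
```

```text
t 7.5 [ 385.  -299.3   22.7] psi -3.45 F [-1.49 -3.53  2.29] w 0.133
```

View pics/s2.png

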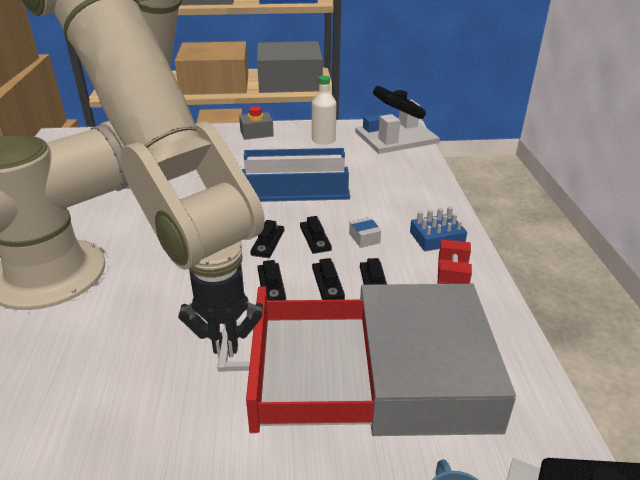

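The drawer is well out, at about 150 mm more than before. I'll pull gently on towards full out.

>>> play_rows(steps=[[[-0.008,0,0],[0,0,0]],[[-0.008,0,0],[0,0,0]],[[0,0,0],[0,0,0]]])

```text
time_s: 7.9
eef_pos: [373.6, -298.6, 22.7]
ee_rot: [0.001, 1.0, -0.03, 0.0]
force: [-2.2, -4.7, 3.8]
grip_width: 0.127
```

>>> play_rows(steps=[[[-0.006,0,0],[0,0,0]],[[-0.006,0,0],[0,0,0]],[[0,0,0],[0,0,0]]])

```text
time_s: 8.2
eef_pos: [372.9, -298.9, 22.9]
ee_rot: [0.003, 0.999, -0.032, 0.009]
force: [61.5, 0.5, -27.2]
grip_width: 0.133
```

That is the out-stop: 61 N of wrist force and no further travel. I'll relax the command, then release and rise.

>>> play_rows(steps=[[[0.008,0,0],[0,0,0]],[[0.004,0,0],[0,0,0]],[[0,0,0],[0,0,0]]])

```text
time_s: 8.5
eef_pos: [374.6, -298.7, 22.8]
ee_rot: [0.001, 1.0, -0.029, 0.001]
force: [0.5, -4.8, 4.9]
grip_width: 0.135
```

>>> play_rows(steps=[[[0,0,0],[0,0,0]],[[0,0,0],[0,0,0]],[[0,0,0],[0,0,0]],[[0,0,-0.03],[0,0,0]],[[0,0,-0.05],[0,0,0]],[[0,0,-0.06],[0,0,0]],[[0,0,-0.06],[0,0,0]],[[0,0,0],[0,0,0]]], grip=0.55)

```text
time_s: 9.3
eef_pos: [375.3, -299.7, 177.5]
ee_rot: [0.004, 1.0, -0.03, 0.003]
force: [0.3, 0.8, -0.8]
grip_width: 0.451
```

```bash
python3 -c "
from h import *
st()
im=cams.capture('top'); i=cams.camera_info('top'); cv2.imwrite('pics/t3.png',im[:,:,::-1])
for p,e,px in mouldings(im,i): print(np.round(p[:2],1),round(np.degrees(p[2]),1),round(e,3),np.round(px))
im=cams.capture('wrist'); cv2.imwrite('pics/w3.png',im[:,:,::-1])
"
```

```text
t 9.3 [ 375.3 -299.7  177.5] psi -3.39 F [ 0.28  0.82 -0.84] w 0.451
[455.9 -75.9] 97.0 0.105 [354. 296.]
[450.6  72.8] 72.6 0.082 [281. 290.]
[569.2 -78.3] 96.8 0.1 [361. 242.]
[557.1  81.1] 99.4 0.108 [283. 239.]
[661.7 -85.6] 90.0 0.096 [369. 199.]
```

View pics/t3.png

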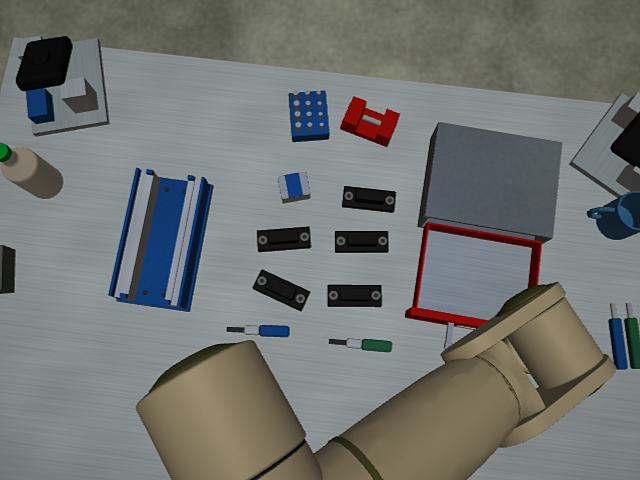

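```bash
python3 -c "
from h import *
plan([(456,-77,60,7,48),(456,-77,0,7,20)])"
```

```text
6 rows -> [456.  -76.9  60. ] 7.1
[[[0.0153,-0.0501,0.025],[0,0,-0.039]],[[0.0168,-0.0496,0.025],[0,0,-0.039]],[[0.0184,-0.0491,0.025],[0,0,-0.039]],[[0.0199,-0.0485,0.025],[0,0,-0.039]],[[0.0213,-0.0478,0.025],[0,0,-0.039]],[[0.0228,-0.0472,0.025],[0,0,-0.039]]]
3 rows -> [ 4.56e+02 -7.69e+01  1.00e-01] 7.0
[[[-0.0,0.0,0.0266],[0,0,0.001]],[[-0.0,0.0,0.0266],[0,0,0.001]],[[-0.0,0.0,0.0266],[0,0,0.001]]]
```

>>> play_rows(steps=[[[0.0153,-0.0501,0.025],[0,0,-0.039]],[[0.0168,-0.0496,0.025],[0,0,-0.039]],[[0.0184,-0.0491,0.025],[0,0,-0.039]],[[0.0199,-0.0485,0.025],[0,0,-0.039]],[[0.0213,-0.0478,0.025],[0,0,-0.039]],[[0.0228,-0.0472,0.025],[0,0,-0.039]],[[0,0,0],[0,0,0]],[[0,0,0],[0,0,0]]], grip=0.35)

```text
time_s: 10.2
eef_pos: [455.1, -76.3, 58.5]
ee_rot: [-0.001, 0.998, 0.063, -0.002]
force: [1.2, 0.0, 0.0]
grip_width: 0.651
```

```bash
python3 -c "
from h import *
st()
im=cams.capture('side'); i=cams.camera_info('side');cv2.imwrite('pics/b4.png',cv2.resize(im[190:340,200:360,::-1],None,fx=4,fy=4,interpolation=cv2.INTER_CUBIC))
im=cams.capture('wrist'); cv2.imwrite('pics/w4.png',im[:,:,::-1])
plan([(456,-77,0,7,20)])
"
```

```text
t 10.2 [455.1 -76.3  58.5] psi 7.21 F [1.16 0.01 0.  ] w 0.651
3 rows -> [456.1 -77.   -0. ] 7.1
[[[0.0002,-0.0003,0.0265],[0,0,0.0]],[[0.0002,-0.0003,0.0265],[0,0,0.0]],[[0.0002,-0.0003,0.0265],[0,0,0.0]]]
```

View pics/b4.png

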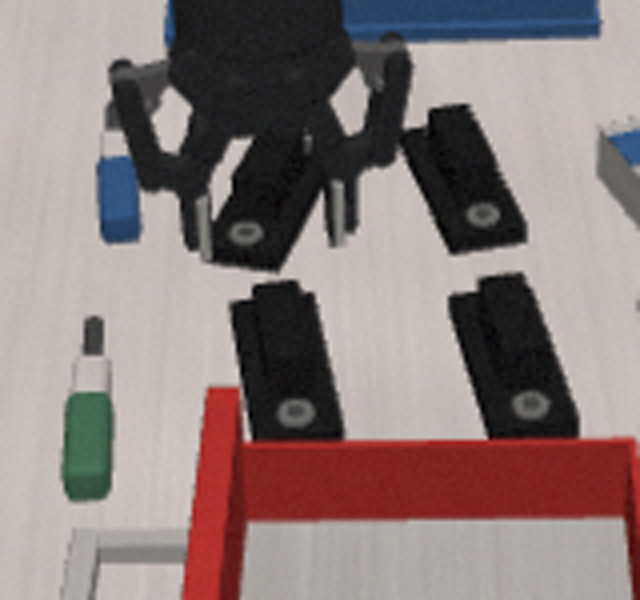

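View pics/w4.png

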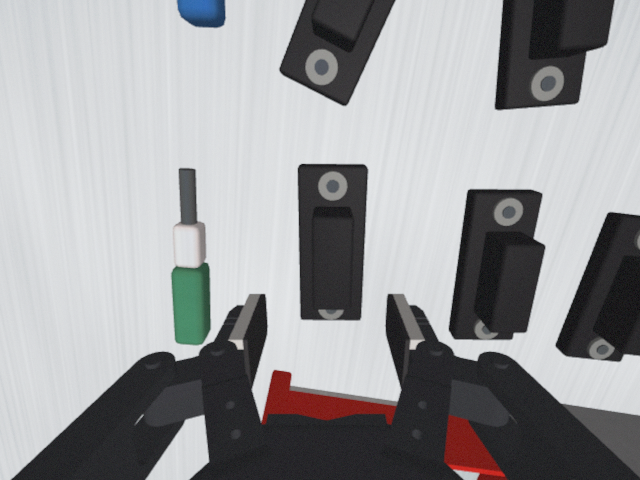

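```bash
python3 -c "
from h import *
w=cams.camera_info('wrist'); s=ctrl.sense()
for px,z in (((332,186),14),((331,313),14),((333,208),42)): print(np.round(ground(w,px,z),1))
for o in ((456,-77,7),(457.5,-77,7)):
  P=place(np.vstack([box(-43,43,0,0,14,14)[::4],box(30,30,-12,12,42,42)[:3:2]]),(o[0],o[1],np.radians(o[2]+90))); print(np.round(P),np.round(proj(w,P),1).tolist())
"
```

```text
[454.  -32.9  14. ]
[ 465.  -123.2   14. ]
[455.  -40.2  42. ]
[[ 461. -120.   14.]
 [ 451.  -34.   14.]
 [ 464.  -46.   42.]
 [ 440.  -49.   42.]] [[326.4, 308.1], [326.6, 187.6], [348.0, 219.5], [305.3, 219.5]]
[[ 463. -120.   14.]
 [ 452.  -34.   14.]
 [ 466.  -46.   42.]
 [ 442.  -49.   42.]] [[328.5, 308.3], [329.0, 187.9], [350.6, 219.8], [308.0, 219.8]]
```

>>> play_rows(steps=[[[0.004,0,0.02],[0,0,0]],[[0,0,0.02],[0,0,0]],[[0,0,0.02],[0,0,0]],[[0,0,0.01],[0,0,0]],[[0,0,0.005],[0,0,0]],[[0,0,0],[0,0,0]]])

```text
time_s: 10.9
eef_pos: [459.0, -77.3, 3.7]
ee_rot: [-0.0, 0.998, 0.062, -0.0]
force: [0.7, -0.5, -0.2]
grip_width: 0.646
```

```bash
python3 -c "
from h import *
st()
im=cams.capture('side'); i=cams.camera_info('side');cv2.imwrite('pics/b5.png',cv2.resize(im[190:340,200:360,::-1],None,fx=4,fy=4,interpolation=cv2.INTER_CUBIC))
"
```

```text
t 10.9 [459.  -77.3   3.7] psi 7.07 F [ 0.65 -0.52 -0.18] w 0.646
```

View pics/b5.png

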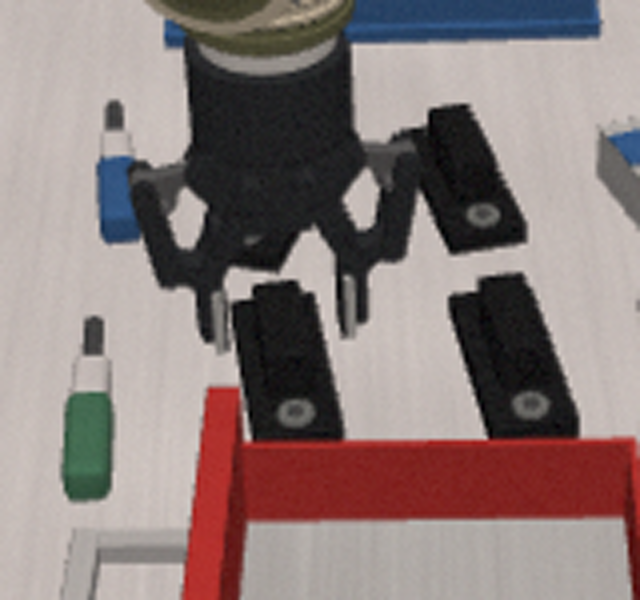

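```bash
python3 -c "
from h import *
i=cams.camera_info('side')
for z in (4,14,20,30,36,42): print(z,np.round(((proj(i,np.array([[459,-77,z],[459,-88,z]]))-[200,190])*4),0).tolist())
"
```

```text
4 [[281.0, 377.0], [281.0, 391.0]]
14 [[280.0, 362.0], [280.0, 376.0]]
20 [[280.0, 352.0], [280.0, 366.0]]
30 [[279.0, 336.0], [279.0, 350.0]]
36 [[278.0, 327.0], [278.0, 341.0]]
42 [[278.0, 317.0], [278.0, 331.0]]
```

>>> play_rows(steps=[[[0,0,0.006],[0,0,0]],[[0,0,0.006],[0,0,0]],[[0,0,0.006],[0,0,0]],[[0,0,0],[0,0,0]]])

```text
time_s: 11.35
eef_pos: [458.7, -76.6, -10.4]
ee_rot: [-0.0, 0.998, 0.062, -0.0]
force: [1.0, 0.2, 0.8]
grip_width: 0.654
```

>>> play_rows(steps=[[[0,0,0],[0,0,0]],[[0,0,0],[0,0,0]],[[0,0,0],[0,0,0]],[[0,0,0],[0,0,0]],[[0,0,0],[0,0,0]],[[0,0,0],[0,0,0]]], grip=1, squeeze=60)

```text
time_s: 11.95
eef_pos: [459.2, -76.9, -9.5]
ee_rot: [0.0, 0.998, 0.062, 0.0]
force: [-2.2, -0.1, 6.5]
grip_width: 0.272
```

```bash
python3 -c "
from h import *
st()
im=cams.capture('side'); i=cams.camera_info('side');cv2.imwrite('pics/b6.png',cv2.resize(im[190:340,200:360,::-1],None,fx=4,fy=4,interpolation=cv2.INTER_CUBIC))
"
```

```text
t 11.95 [459.2 -76.9  -9.5] psi 7.13 F [-2.23 -0.07  6.54] w 0.272
```

View pics/b6.png

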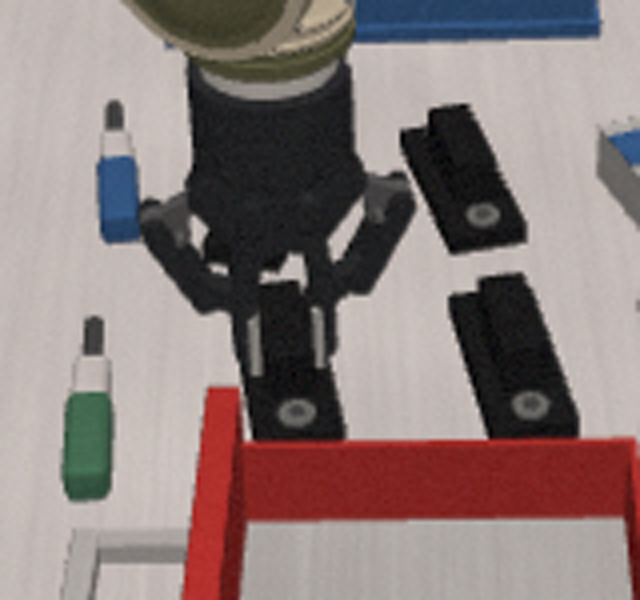

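The rib is gripped (opening 0.272, about 23 mm). Now I'll lift and weigh it.

>>> play_rows(steps=[[[0,0,-0.02],[0,0,0]],[[0,0,-0.04],[0,0,0]],[[0,0,-0.04],[0,0,0]],[[0,0,-0.04],[0,0,0]],[[0,0,-0.04],[0,0,0]],[[0,0,0],[0,0,0]],[[0,0,0],[0,0,0]],[[0,0,0],[0,0,0]]])

```text
time_s: 12.8
eef_pos: [457.9, -76.3, 123.1]
ee_rot: [-0.001, 0.998, 0.062, -0.002]
force: [1.0, 0.4, -7.0]
grip_width: 0.274
```

>>> play_rows(steps=[[[0,0,0],[0,0,0]],[[0,0,0],[0,0,0]]])

```text
time_s: 13.0
eef_pos: [458.6, -76.6, 124.1]
ee_rot: [-0.0, 0.998, 0.062, -0.001]
force: [-0.2, -0.4, -7.1]
grip_width: 0.271
```

```bash
python3 -c "
from h import *
st()
plan([(450,250,140,-1.2,48),(423,321,180,-1.2,48)])
"
```

```text
t 13.0 [458.6 -76.6 124.1] psi 7.12 F [-0.2  -0.41 -7.09] w 0.271
7 rows -> [450.  249.9 139.9] -1.1
[[[0.0061,-0.0619,-0.003],[0,0,0.026]],[[0.0048,-0.062,-0.003],[0,0,0.026]],[[0.0035,-0.0621,-0.003],[0,0,0.026]],[[0.0023,-0.0622,-0.003],[0,0,0.026]],[[0.001,-0.0622,-0.003],[0,0,0.026]],[[-0.0003,-0.0622,-0.003],[0,0,0.026]],[[-0.0015,-0.0622,-0.003],[0,0,0.026]]]
2 rows -> [423.  321.  180.1] -1.2
[[[-0.0189,-0.0471,-0.0268],[0,0,0.001]],[[-0.0189,-0.047,-0.0268],[0,0,0.001]]]
```

It reads 7.1 N, so it is heavy and goes to the stand. I'll look at the stand on the way.

>>> play_rows(steps=[[[0.0061,-0.0619,-0.008],[0,0,0.026]],[[0.0048,-0.062,-0.008],[0,0,0.026]],[[0.0035,-0.0621,-0.008],[0,0,0.026]],[[0.0023,-0.0622,-0.008],[0,0,0.026]],[[0.001,-0.0622,-0.008],[0,0,0.026]],[[0,-0.0622,-0.008],[0,0,0.026]],[[0,0,0],[0,0,0.026]],[[0,0,0],[0,0,0]],[[0,0,0],[0,0,0]]])

```text
time_s: 13.9
eef_pos: [451.7, 202.4, 160.6]
ee_rot: [0.0, 1.0, -0.009, -0.001]
force: [0.7, -0.8, -5.6]
grip_width: 0.272
```

```bash
python3 -c "
from h import *
st()
im=cams.capture('wrist'); i=cams.camera_info('wrist');cv2.imwrite('pics/w5.png',im[:,:,::-1]); np.save('w5.npy',np.r_[i['xyz'],i['attitude']])
for t,z in (('stand_top',60),('stand',0)):
  for r in cams.tip_of('wrist',t): print(t,r, ground(i,r['pixel'],z))
"
```

```text
t 13.9 [451.7 202.4 160.6] psi -1.08 F [ 0.69 -0.79 -5.6 ] w 0.272
stand {'pixel': [409.6, 74.2], 'p': 0.81} [527.49588492 323.45455623   0.        ]
```

View pics/w5.png

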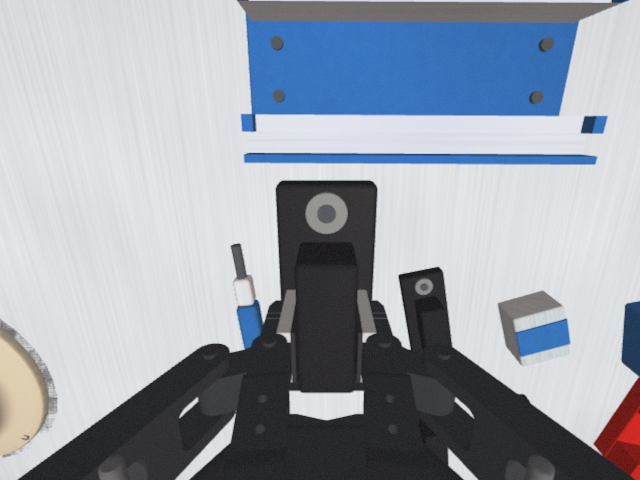

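```bash
python3 -c "
from h import *
i=cams.camera_info('wrist')
g=lambda u,v,z: print((u,v),np.round(ground(i,(u,v),z),1))
print('stops inner z72'); g(255.5,114,72); g(584,117,72); g(242,114,72); g(606,117,72)
print('rail edges z60'); g(420,115,60);g(420,153.5,60)
print('lip inner/outer top z72'); g(245,154,72); g(597,156,72); g(245,162,72);g(597,164,72)
print('holes z12'); [g(*p,12) for p in ((277,43),(279,96),(546,44),(537,97))]
print('moulding hole', np.round(ground(i,(327,213),160.6+9.5+14),1))
"; python3 -c "
import cv2; im=cv2.imread('pics/w5.png'); cv2.imwrite('pics/w5z.png',cv2.resize(im[90:180,230:330],None,fx=6,fy=6)); cv2.imwrite('pics/w5y.png',cv2.resize(im[90:180,530:630],None,fx=6,fy=6))"
```

```text
stops inner z72
(255.5, 114) [404.  291.4  72. ]
(584, 117) [636.9 284.7  72. ]
(242, 114) [394.5 291.6  72. ]
(606, 117) [652.5 284.4  72. ]
rail edges z60
(420, 115) [523.6 288.6  60. ]
(420, 153.5) [525.5 260.8  60. ]
lip inner/outer top z72
(245, 154) [393.9 264.   72. ]
(597, 156) [652.5 257.4  72. ]
(245, 162) [393.4 258.3  72. ]
(597, 164) [653.9 251.6  72. ]
holes z12
(277, 43) [414.8 347.5  12. ]
(279, 96) [413.8 307.2  12. ]
(546, 44) [636.  342.3  12. ]
(537, 97) [635.9 302.   12. ]
moulding hole [453.5 247.1 184.1]
```

View pics/w5z.png

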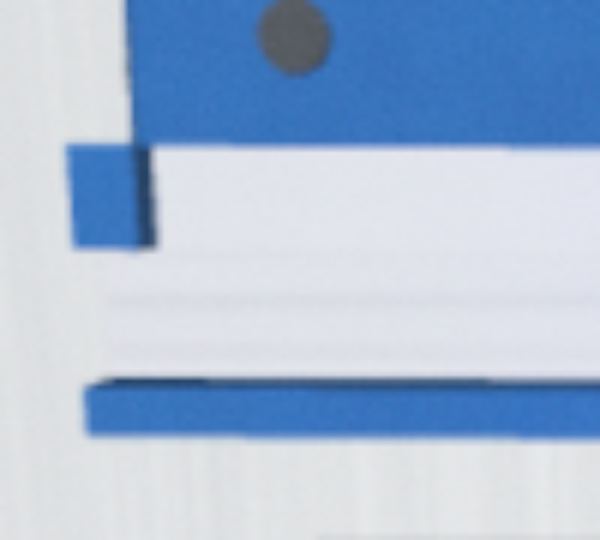

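View pics/w5y.png

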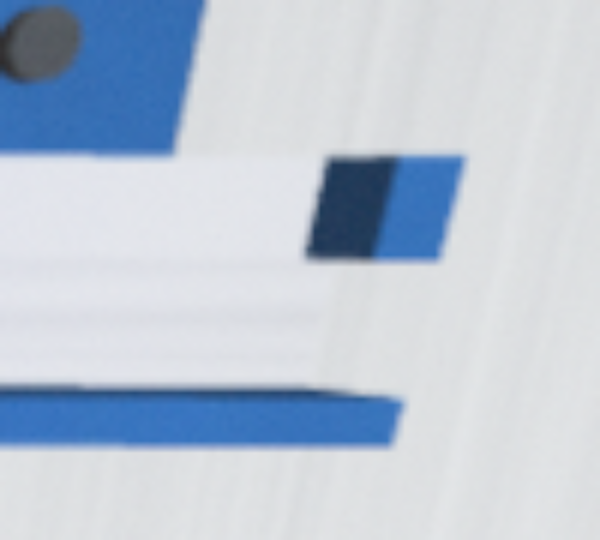

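```bash
python3 -c "
from h import *
plan([(446.5,325,120,-1.5,40),(446.5,325,60,-1.5,20)])
"
```

```text
4 rows -> [446.5 325.  120.1] -1.5
[[[-0.0027,-0.0409,0.0136],[0,0,0.002]],[[-0.0027,-0.0409,0.0136],[0,0,0.002]],[[-0.0028,-0.0409,0.0136],[0,0,0.002]],[[-0.0029,-0.0409,0.0136],[0,0,0.002]]]
4 rows -> [446.5 325.   60.1] -1.5
[[[0.0,-0.0,0.02],[0,0,-0.0]],[[0.0,-0.0,0.02],[0,0,-0.0]],[[0.0,-0.0,0.02],[0,0,-0.0]],[[0.0,-0.0,0.02],[0,0,-0.0]]]
```

>>> play_rows(steps=[[[-0.003,-0.041,0.0136],[0,0,0.002]],[[-0.003,-0.041,0.0136],[0,0,0.002]],[[-0.003,-0.041,0.0136],[0,0,0.002]],[[-0.003,-0.041,0.0136],[0,0,0.002]],[[0,0,0.02],[0,0,0]],[[0,0,0.02],[0,0,0]],[[0,0,0.02],[0,0,0]],[[0,0,0.014],[0,0,0]],[[0,0,0],[0,0,0]],[[0,0,0],[0,0,0]]])

```text
time_s: 15.05
eef_pos: [445.9, 326.1, 65.3]
ee_rot: [-0.0, 1.0, -0.013, 0.0]
force: [0.3, -0.1, -6.0]
grip_width: 0.271
```

```bash
python3 -c "
from h import *
st()
im=cams.capture('wrist'); i=cams.camera_info('wrist');cv2.imwrite('pics/w6.png',im[:,:,::-1])
im=cams.capture('side');cv2.imwrite('pics/s6.png',cv2.resize(im[110:230,220:380,::-1],None,fx=5,fy=5,interpolation=cv2.INTER_CUBIC))
"
```

```text
t 15.05 [445.9 326.1  65.3] psi -1.46 F [ 0.31 -0.07 -6.01] w 0.271
```

View pics/w6.png

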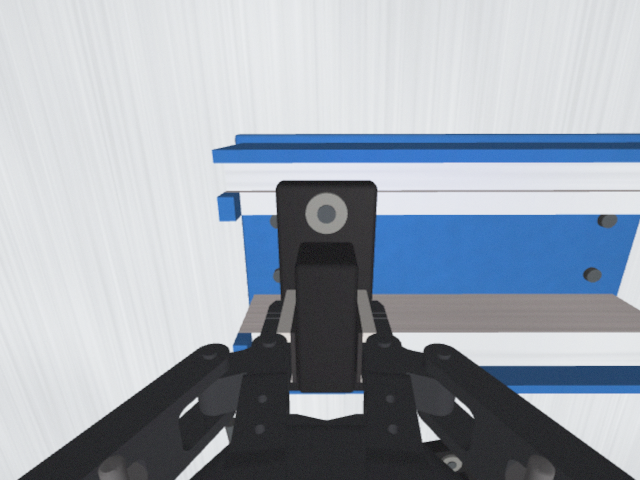

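View pics/s6.png

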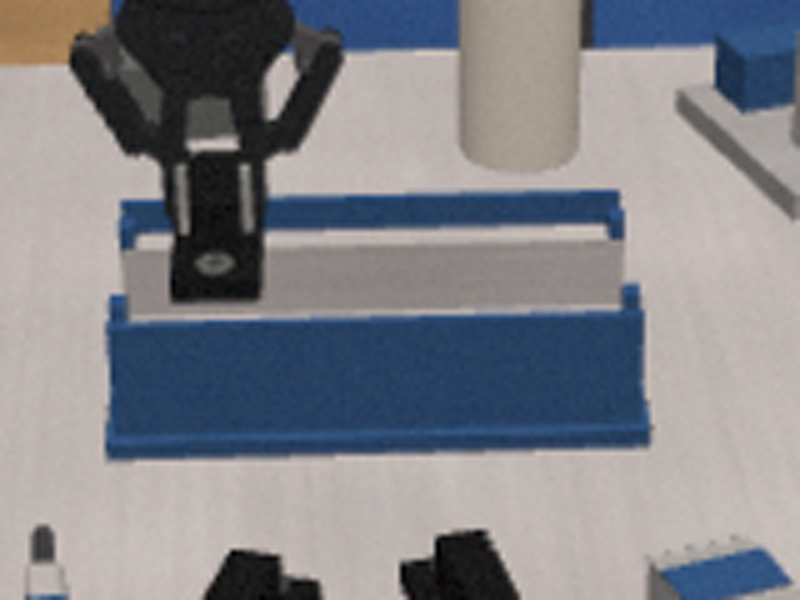

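```bash
python3 -c "
from h import *
i=cams.camera_info('wrist')
for v,z in ((181,75+14),(213,75+14),(144,72),(149,72),(163,72),(163,60),(191,60),(215,60)): print(v,z,np.round(ground(i,(327,v),z),1))
print(np.round(proj(i,np.array([[446,388.5,72],[446,388.5,60],[446,372.5,60],[446,360.5,60],[446,399,72]])),1))
"
```

```text
181 89 [448.  385.2  89. ]
213 89 [447.7 371.3  89. ]
144 72 [448.5 399.3  72. ]
149 72 [448.4 397.1  72. ]
163 72 [448.3 390.8  72. ]
163 60 [448.3 389.5  60. ]
191 60 [447.9 375.5  60. ]
215 60 [447.6 362.8  60. ]
[[322.3 168.2]
 [322.5 165.2]
 [323.4 196.8]
 [324.  219.3]
 [321.6 144.9]]
```

>>> play_rows(steps=[[[0,0.0025,0.008],[0,0,0]],[[0,0,0.007],[0,0,0]],[[0,0,0.003],[0,0,0]],[[0,0,0],[0,0,0]]])

```text
time_s: 15.55
eef_pos: [445.3, 324.3, 51.0]
ee_rot: [0.0, 1.0, -0.013, -0.0]
force: [0.5, 1.1, -5.8]
grip_width: 0.274
```

>>> play_rows(steps=[[[0,0,0.002],[0,0,0]],[[0,0,0],[0,0,0]]])

```text
time_s: 15.75
eef_pos: [445.6, 324.5, 50.5]
ee_rot: [-0.0, 1.0, -0.012, 0.0]
force: [-1.8, -1.0, 0.3]
grip_width: 0.272
```

The load has gone onto the rails (Fz went from -6 to 0). Release and rise.

>>> play_rows(steps=[[[0,0,0],[0,0,0]],[[0,0,0],[0,0,0]],[[0,0,0],[0,0,0]],[[0,0,-0.03],[0,0,0]],[[0,0,-0.05],[0,0,0]],[[0,0,-0.06],[0,0,0]],[[0,0,0],[0,0,0]]], grip=0.45)

```text
time_s: 16.45
eef_pos: [448.0, 325.6, 160.8]
ee_rot: [-0.002, 1.0, -0.012, 0.005]
force: [0.5, 0.6, -0.4]
grip_width: 0.551
```

```bash
python3 -c "
from h import *
st()
im=cams.capture('wrist'); i=cams.camera_info('wrist');cv2.imwrite('pics/w7.png',im[:,:,::-1])
im=cams.capture('top'); i=cams.camera_info('top'); cv2.imwrite('pics/t7.png',im[:,:,::-1])
for p,e,px in mouldings(im,i): print(np.round(p[:2],1),round(np.degrees(p[2]),1),round(e,3),np.round(px))
plan([(451.5,73.5,60,-17.5,45)])
"
```

```text
t 16.45 [448.  325.6 160.8] psi -1.42 F [ 0.46  0.57 -0.42] w 0.551
[450.6  72.8] 72.6 0.082 [281. 290.]
[569.2 -78.3] 96.8 0.1 [361. 242.]
[557.1  81.1] 99.4 0.108 [283. 239.]
[663.6 -83.2] 90.0 0.093 [369. 199.]
6 rows -> [451.5  73.6  60. ] -17.6
[[[0.0027,0.0557,0.0212],[0,0,0.06]],[[0.0053,0.0555,0.0212],[0,0,0.06]],[[0.0079,0.0552,0.0212],[0,0,0.06]],[[0.0105,0.0548,0.0212],[0,0,0.06]],[[0.0131,0.0542,0.0212],[0,0,0.06]],[[0.0156,0.0536,0.0212],[0,0,0.06]]]
```

View pics/w7.png

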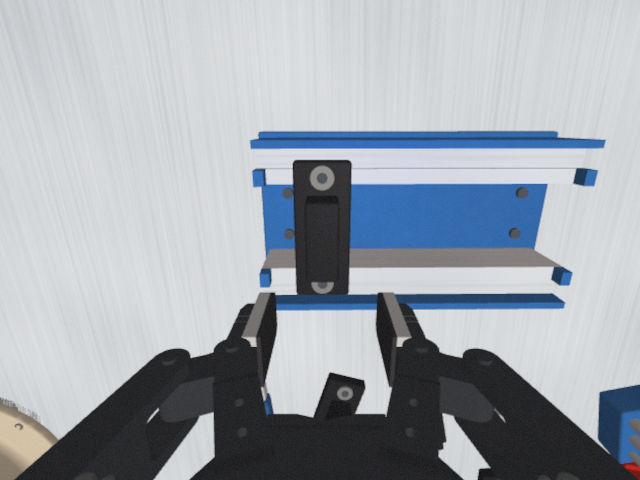

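The first one sits level across both rails with room at each end. Next is the moulding at (451,73).

>>> play_rows(steps=[[[0.003,0.0557,0.021],[0,0,0.06]],[[0.0053,0.0555,0.021],[0,0,0.06]],[[0.008,0.0552,0.021],[0,0,0.06]],[[0.0105,0.0548,0.021],[0,0,0.06]],[[0.013,0.0542,0.021],[0,0,0.06]],[[0.0156,0.0536,0.021],[0,0,0.06]],[[0,0,0],[0,0,0]],[[0,0,0],[0,0,0]]], grip=0.35)

```text
time_s: 17.35
eef_pos: [450.7, 73.0, 59.3]
ee_rot: [-0.0, 0.988, -0.154, -0.001]
force: [0.1, -0.2, 0.2]
grip_width: 0.652
```

```bash
cat >> h.py <<'E'
def wfit(p0,zoff=0):
    """fit moulding under wrist camera: dark mask, compare ring/base outline; returns pose"""
    im=cams.capture('wrist'); i=cams.camera_info('wrist')
    m=(im.max(2)<75).astype(np.uint8)
    r=render(i,[P+[0,0,zoff] for P in [box(-70,70,-38,38,0,40)]],p0,m.shape)>0
    row=285  # above the fingers
    valid=np.zeros(m.shape,np.uint8); valid[:row]=1
    mk=((m>0)&r&(valid>0)).astype(np.float32); mk=cv2.morphologyEx(mk,cv2.MORPH_CLOSE,np.ones((25,25)))
    mk=mk*(valid)
    parts=[P+[0,0,zoff] for P in MOULD]
    def f(p): return (np.abs(render(i,parts,p,m.shape)-mk)*valid).sum()
    p0=np.array(p0,float); s=np.array([p0]+[p0+np.eye(3)[k]*(5,5,.06)[k] for k in range(3)])
    q=minimize(f,p0,method='Nelder-Mead',options=dict(initial_simplex=s,maxiter=300))
    o=im.copy(); k,_=cv2.findContours((render(i,parts,q.x,m.shape)>.5).astype(np.uint8),0,1); cv2.drawContours(o,k,-1,(255,255,0),1)
    return q.x,q.fun/max(mk.sum(),1),o
E
python3 -c "
from h import *
st()
p,e,o=wfit([452,73,np.radians(72.6)]); cv2.imwrite('pics/w8.png',o[:,:,::-1]); print(np.round(p[:2],1),np.degrees(p[2]),e)
"
```

```text
t 17.35 [450.7  73.   59.3] psi -17.73 F [ 0.09 -0.19  0.25] w 0.652
[452.3  74.1] 71.25821058731287 0.05310754909500329
```

View pics/w8.png

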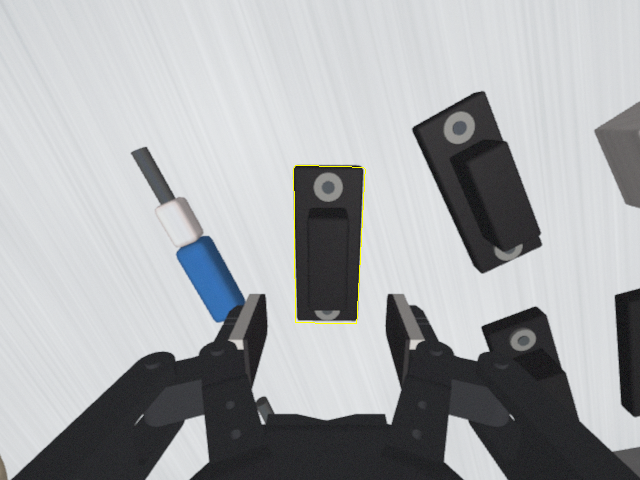

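```bash
python3 -c "
from h import *
i=cams.camera_info('wrist'); print(ground(i,(240,318),12),ground(i,(212,240),20))
plan([(452.5,74,59.3,-18.3)])"
```

```text
[376.20190238  43.4238568   12.        ] [384.65497055 106.40962197  20.        ]
1 rows -> [452.5  74.   59.3] -18.3
[[[0.0018,-0.0008,0.0007],[0,0,0.015]]]
```

>>> play_rows(steps=[[[0.002,-0.001,0.02],[0,0,0.015]],[[0,0,0.02],[0,0,0]],[[0,0,0.02],[0,0,0]],[[0,0,0.02],[0,0,0]],[[0,0,0.008],[0,0,0]],[[0,0,0],[0,0,0]],[[0,0,0],[0,0,0]]], grip=0.42)

```text
time_s: 18.1
eef_pos: [453.4, 74.2, -5.1]
ee_rot: [-0.0, 0.987, -0.159, 0.0]
force: [0.4, -0.6, 0.4]
grip_width: 0.579
```

>>> play_rows(steps=[[[0,0,0],[0,0,0]],[[0,0,0],[0,0,0]],[[0,0,0],[0,0,0]],[[0,0,0],[0,0,0]],[[0,0,0],[0,0,0]]], grip=1)

```text
time_s: 18.6
eef_pos: [453.2, 73.8, -5.0]
ee_rot: [-0.0, 0.987, -0.159, 0.0]
force: [-3.1, 1.4, 6.8]
grip_width: 0.267
```

>>> play_rows(steps=[[[0,0,-0.02],[0,0,0]],[[0,0,-0.04],[0,0,0]],[[0,0,-0.04],[0,0,0]],[[0,0,-0.04],[0,0,0]],[[0,0,-0.04],[0,0,0]],[[0,0,-0.03],[0,0,0]],[[0,0,0],[0,0,0]],[[0,0,0],[0,0,0]],[[0,0,0],[0,0,0]]])

```text
time_s: 19.5
eef_pos: [452.0, 73.7, 150.1]
ee_rot: [0.0, 0.987, -0.159, -0.002]
force: [0.5, -0.0, -7.0]
grip_width: 0.27
```

```bash
python3 -c "
from h import *
st()
im=cams.capture('side');cv2.imwrite('pics/s8.png',im[:,:,::-1])
s=[ctrl.sense()['force'][2]]; cams.capture('side'); s.append(ctrl.sense()['force'][2]); print(s)
plan([(523,250,160,-1.5,48),(523,323,160,-1.5,40)])"
```

```text
t 19.5 [452.   73.7 150.1] psi -18.31 F [ 0.52 -0.   -7.04] w 0.27
[np.float64(-7.836920857216965), np.float64(-6.417852649460578)]
4 rows -> [523.  250.  160.1] -1.6
[[[0.0039,-0.0632,-0.0032],[0,0,-0.093]],[[0.0085,-0.0627,-0.0032],[0,0,-0.093]],[[0.0131,-0.0619,-0.0032],[0,0,-0.093]],[[0.0175,-0.0608,-0.0032],[0,0,-0.093]]]
2 rows -> [523.  323.  160.1] -1.5
[[[-0.0013,-0.0487,0.0],[0,0,-0.001]],[[-0.0013,-0.0487,0.0],[0,0,-0.001]]]
```

It reads 7 N, so this one is heavy too and goes to the middle slot.

>>> play_rows(steps=[[[0.004,-0.0632,-0.003],[0,0,-0.093]],[[0.0085,-0.0627,-0.003],[0,0,-0.093]],[[0.013,-0.062,-0.003],[0,0,-0.093]],[[0.0175,-0.061,-0.003],[0,0,-0.093]],[[0,-0.049,0],[0,0,0]],[[0,-0.049,0],[0,0,0]],[[0,0,0.03],[0,0,0]],[[0,0,0.03],[0,0,0]],[[0,0,0.03],[0,0,0]],[[0,0,0],[0,0,0]],[[0,0,0],[0,0,0]]])

```text
time_s: 20.7
eef_pos: [525.7, 323.5, 93.2]
ee_rot: [0.0, 1.0, -0.014, -0.0]
force: [1.0, -0.2, -5.8]
grip_width: 0.267
```

```bash
python3 -c "
from h import *
st()
im=cams.capture('wrist'); i=cams.camera_info('wrist');cv2.imwrite('pics/w9.png',im[:,:,::-1])
plan([(523.8,324,70,-1.5)])
z=ctrl.sense()['eef_pos'][2]
for v in (180,213): print(v,np.round(ground(i,(327,v),z+5+14),1))
for v in (150,163): print(v,np.round(ground(i,(420,v),72),1))
"
```

```text
t 20.7 [525.7 323.5  93.2] psi -1.57 F [ 1.04 -0.23 -5.78] w 0.267
1 rows -> [523.8 324.   70. ] -1.5
[[[-0.0033,-0.0003,0.0322],[0,0,-0.002]]]
180 [528.4 382.4 113.1]
213 [528.  367.6 113.1]
150 [579.1 390.7  72. ]
163 [579.5 383.8  72. ]
```

View pics/w9.png

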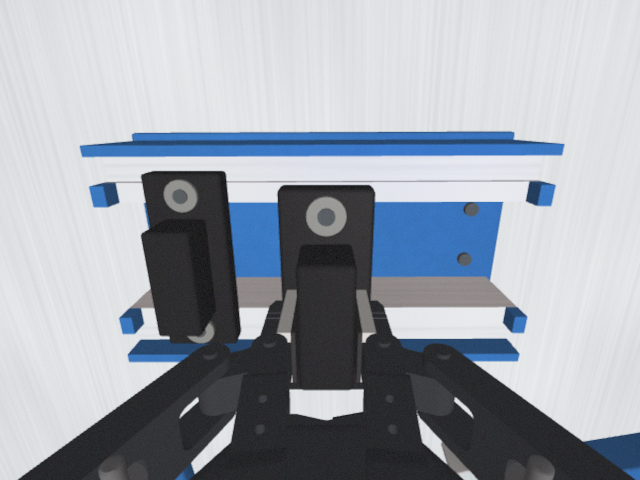

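>>> play_rows(steps=[[[-0.002,-0.001,0.02],[0,0,0]],[[0,0,0.014],[0,0,0]],[[0,0,0.008],[0,0,0]],[[0,0,0.006],[0,0,0]],[[0,0,0],[0,0,0]],[[0,0,0],[0,0,0]]])

```text
time_s: 21.35
eef_pos: [524.6, 324.5, 57.8]
ee_rot: [-0.0, 1.0, -0.014, 0.0]
force: [-0.2, 0.1, -7.1]
grip_width: 0.264
```

>>> play_rows(steps=[[[0,0,0.003],[0,0,0]],[[0,0,0.001],[0,0,0]],[[0,0,0],[0,0,0]]])

```text
time_s: 21.65
eef_pos: [524.7, 324.4, 55.3]
ee_rot: [-0.0, 1.0, -0.014, 0.001]
force: [-1.1, -2.4, 0.6]
grip_width: 0.267
```

Contact. Release and rise, then look.

>>> play_rows(steps=[[[0,0,0],[0,0,0]],[[0,0,0],[0,0,0]],[[0,0,0],[0,0,0]],[[0,0,-0.03],[0,0,0]],[[0,0,-0.05],[0,0,0]],[[0,0,-0.06],[0,0,0]],[[0,0,0],[0,0,0]]], grip=0.45)

```text
time_s: 22.35
eef_pos: [526.8, 325.5, 166.0]
ee_rot: [-0.002, 1.0, -0.014, 0.005]
force: [0.6, 0.7, -0.8]
grip_width: 0.549
```

```bash
python3 -c "
from h import *
st()
im=cams.capture('wrist'); i=cams.camera_info('wrist');cv2.imwrite('pics/w10.png',im[:,:,::-1])
im=cams.capture('top'); i=cams.camera_info('top'); cv2.imwrite('pics/t10.png',im[:,:,::-1])
for p,e,px in mouldings(im,i): print(np.round(p[:2],1),round(np.degrees(p[2]),1),round(e,3),np.round(px))
plan([(558.5,82,60,9.5,45)])
"
```

```text
t 22.35 [526.8 325.5 166. ] psi -1.55 F [ 0.57  0.68 -0.77] w 0.549
[569.2 -78.3] 96.8 0.1 [361. 242.]
[557.1  81.1] 99.4 0.108 [283. 239.]
[663.6 -83.2] 90.0 0.093 [369. 199.]
6 rows -> [558.5  82.1  59.8] 9.5
[[[0.009,0.0537,0.0223],[0,0,-0.041]],[[0.0073,0.0539,0.0223],[0,0,-0.041]],[[0.0055,0.0541,0.0223],[0,0,-0.041]],[[0.0038,0.0543,0.0223],[0,0,-0.041]],[[0.002,0.0544,0.0223],[0,0,-0.041]],[[0.0003,0.0544,0.0223],[0,0,-0.041]]]
```

View pics/w10.png

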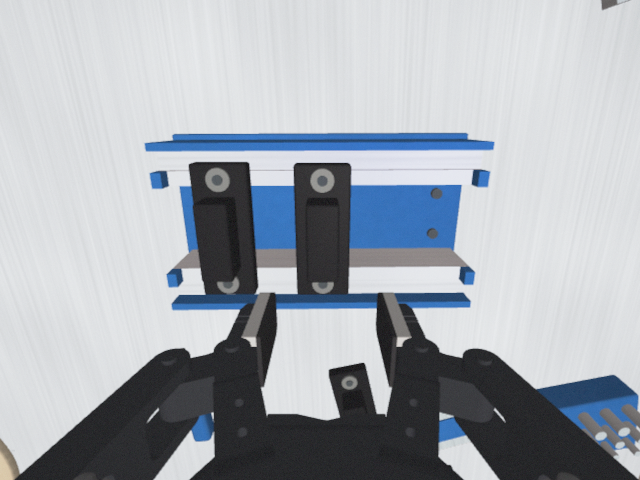

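View pics/t10.png

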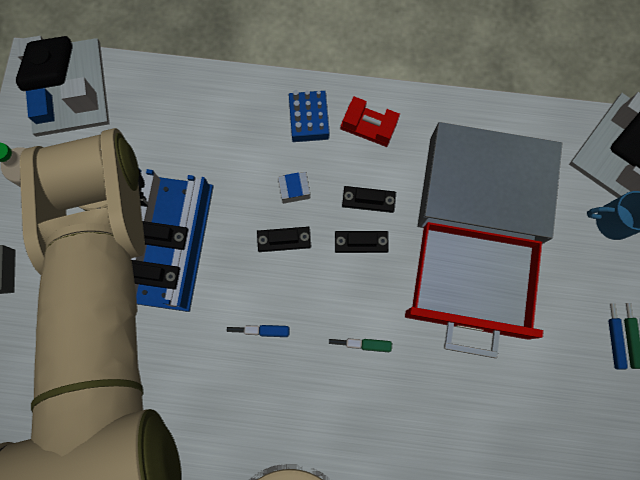

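Both sit parallel and level on the rails. Next is the one at (558,82).

>>> play_rows(steps=[[[0.009,0.0537,0.022],[0,0,-0.041]],[[0.0073,0.0539,0.022],[0,0,-0.041]],[[0.0055,0.0541,0.022],[0,0,-0.041]],[[0.004,0.0543,0.022],[0,0,-0.041]],[[0.002,0.0544,0.022],[0,0,-0.041]],[[0,0.0544,0.022],[0,0,-0.041]],[[0,0,0],[0,0,0]],[[0,0,0],[0,0,0]]], grip=0.4)

```text
time_s: 23.25
eef_pos: [557.4, 81.3, 59.1]
ee_rot: [-0.0, 0.997, 0.082, -0.001]
force: [-0.4, 0.4, 0.7]
grip_width: 0.603
```

```bash
python3 -c "
from h import *
st()
p,e,o=wfit([559,82,np.radians(99.4)]); cv2.imwrite('pics/w11.png',o[:,:,::-1]); print(np.round(p[:2],1),np.degrees(p[2]),e)
plan([(p[0],p[1],-4,np.degrees(p[2])-90,20)])
"
```

```text
t 23.25 [557.4  81.3  59.1] psi 9.4 F [-0.38  0.44  0.72] w 0.603
[558.2  83. ] 101.00551959059702 0.05167414636105338
4 rows -> [558.1  82.9  -3.9] 10.9
[[[0.0002,-0.0002,0.0212],[0,0,-0.008]],[[0.0002,-0.0002,0.0212],[0,0,-0.008]],[[0.0002,-0.0002,0.0212],[0,0,-0.008]],[[0.0002,-0.0002,0.0212],[0,0,-0.008]]]
```

View pics/w11.png

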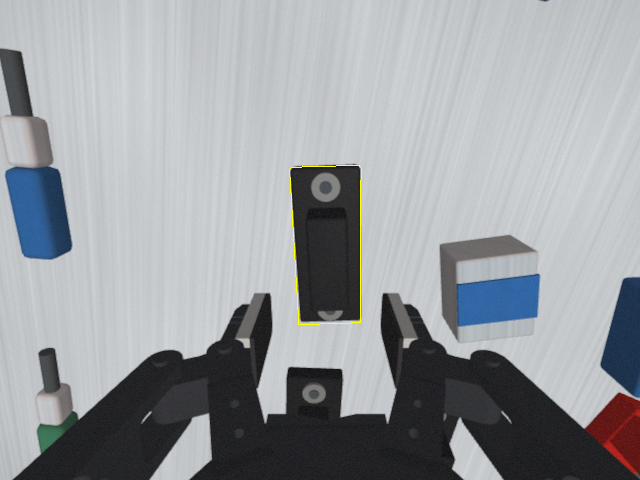

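>>> play_rows(steps=[[[0.001,-0.002,0.021],[0,0,-0.016]],[[0,0,0.021],[0,0,-0.016]],[[0,0,0.021],[0,0,0]],[[0,0,0.021],[0,0,0]],[[0,0,0],[0,0,0]],[[0,0,0],[0,0,0]]])

```text
time_s: 23.9
eef_pos: [558.7, 84.4, -2.2]
ee_rot: [-0.0, 0.995, 0.096, 0.0]
force: [-0.3, 0.5, -0.1]
grip_width: 0.598
```

>>> play_rows(steps=[[[0,0,0],[0,0,0]],[[0,0,0],[0,0,0]],[[0,0,0],[0,0,0]],[[0,0,0],[0,0,0]],[[0,0,0],[0,0,0]]], grip=1)

```text
time_s: 24.4
eef_pos: [558.9, 83.7, -1.6]
ee_rot: [0.0, 0.995, 0.095, 0.001]
force: [-2.5, 1.1, 5.8]
grip_width: 0.265
```

>>> play_rows(steps=[[[0,0,-0.02],[0,0,0]],[[0,0,-0.04],[0,0,0]],[[0,0,-0.04],[0,0,0]],[[0,0,-0.04],[0,0,0]],[[0,0,-0.04],[0,0,0]],[[0,0,-0.03],[0,0,0]],[[0,0,0],[0,0,0]],[[0,0,0],[0,0,0]],[[0,0,0],[0,0,0]]])

```text
time_s: 25.3
eef_pos: [557.6, 83.5, 152.7]
ee_rot: [-0.0, 0.995, 0.095, -0.002]
force: [0.0, -0.3, -8.0]
grip_width: 0.263
```

>>> play_rows(steps=[[[0,0,0],[0,0,0]]])

```text
time_s: 25.4
eef_pos: [557.9, 83.5, 153.2]
ee_rot: [-0.0, 0.995, 0.095, -0.001]
force: [-0.2, 0.1, -6.8]
grip_width: 0.269
```

It reads about 7 N, so it is the third heavy one and goes to the far slot.

```bash
python3 -c "
from h import *
plan([(601,323,150,-1.5,45)])
"
```

```text
6 rows -> [600.9 322.9 150.1] -1.5
[[[0.0195,-0.0504,0.0007],[0,0,0.046]],[[0.0177,-0.0511,0.0007],[0,0,0.046]],[[0.0158,-0.0517,0.0007],[0,0,0.046]],[[0.0139,-0.0523,0.0007],[0,0,0.046]],[[0.012,-0.0527,0.0007],[0,0,0.046]],[[0.0101,-0.0531,0.0007],[0,0,0.046]]]
```

>>> play_rows(steps=[[[0.0195,-0.0504,0],[0,0,0.046]],[[0.0177,-0.0511,0],[0,0,0.046]],[[0.0158,-0.0517,0],[0,0,0.046]],[[0.014,-0.0523,0],[0,0,0.046]],[[0.012,-0.0527,0],[0,0,0.046]],[[0.01,-0.0531,0],[0,0,0.046]],[[0,0,0.03],[0,0,0]],[[0,0,0.03],[0,0,0]],[[0,0,0.02],[0,0,0]],[[0,0,0],[0,0,0]],[[0,0,0],[0,0,0]]])

```text
time_s: 26.5
eef_pos: [602.0, 322.8, 95.3]
ee_rot: [-0.0, 1.0, -0.013, 0.0]
force: [-0.3, 0.7, -6.3]
grip_width: 0.262
```

```bash
python3 -c "
from h import *
st()
im=cams.capture('wrist'); i=cams.camera_info('wrist');cv2.imwrite('pics/w12.png',im[:,:,::-1])
plan([(601,323,76,-1.5)])
z=ctrl.sense()['eef_pos'][2]
for v in (180,213): print(v,np.round(ground(i,(327,v),z+1.6+14),1))
"
```

```text
t 26.5 [602.  322.8  95.3] psi -1.5 F [-0.28  0.72 -6.33] w 0.262
1 rows -> [601. 323.  76.] -1.5
[[[-0.0017,-0.0001,0.0268],[0,0,0.0]]]
180 [604.4 381.  111.7]
213 [604.  365.9 111.7]
```

View pics/w12.png

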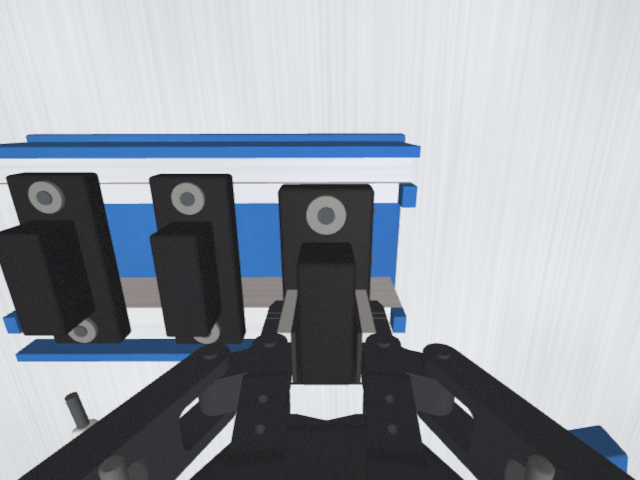

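>>> play_rows(steps=[[[-0.001,0,0.02],[0,0,0]],[[0,0,0.014],[0,0,0]],[[0,0,0.008],[0,0,0]],[[0,0,0.004],[0,0,0]],[[0,0,0],[0,0,0]],[[0,0,0],[0,0,0]]])

```text
time_s: 27.15
eef_pos: [601.2, 323.0, 60.9]
ee_rot: [-0.0, 1.0, -0.013, 0.0]
force: [-0.2, 0.2, -6.3]
grip_width: 0.268
```

>>> play_rows(steps=[[[0,0,0.003],[0,0,0]],[[0,0,0],[0,0,0]]])

```text
time_s: 27.35
eef_pos: [601.2, 323.0, 58.5]
ee_rot: [-0.0, 1.0, -0.013, 0.0]
force: [1.4, 0.7, -5.8]
grip_width: 0.267
```

>>> play_rows(steps=[[[0,0,0.001],[0,0,0]],[[0,0,0],[0,0,0]]])

```text
time_s: 27.55
eef_pos: [601.2, 323.1, 58.4]
ee_rot: [-0.0, 1.0, -0.013, 0.001]
force: [-2.4, -0.7, 1.7]
grip_width: 0.264
```

>>> play_rows(steps=[[[0,0,0],[0,0,0]],[[0,0,0],[0,0,0]],[[0,0,0],[0,0,0]],[[0,0,-0.03],[0,0,0]],[[0,0,-0.05],[0,0,0]],[[0,0,-0.06],[0,0,0]],[[0,0,0],[0,0,0]]], grip=0.45)

```text
time_s: 28.25
eef_pos: [603.3, 323.9, 169.7]
ee_rot: [-0.002, 1.0, -0.013, 0.006]
force: [0.1, 0.1, 0.2]
grip_width: 0.55
```

```bash
python3 -c "
from h import *
st()
im=cams.capture('wrist'); i=cams.camera_info('wrist');cv2.imwrite('pics/w13.png',im[:,:,::-1])
im=cams.capture('top'); i=cams.camera_info('top'); cv2.imwrite('pics/t13.png',im[:,:,::-1])
for p,e,px in mouldings(im,i): print(np.round(p[:2],1),round(np.degrees(p[2]),1),round(e,3),np.round(px))
plan([(571,-78,60,6.8,45)])
"
```

```text
t 28.25 [603.3 323.9 169.7] psi -1.47 F [0.11 0.13 0.15] w 0.55
[569.2 -78.3] 96.8 0.1 [361. 242.]
[661.7 -85.6] 90.0 0.096 [369. 199.]
10 rows -> [571.  -77.9  59.7] 6.6
[[[-0.0027,0.0536,0.0138],[0,0,-0.018]],[[-0.0034,0.0535,0.0138],[0,0,-0.018]],[[-0.0042,0.0535,0.0138],[0,0,-0.018]],[[-0.0049,0.0534,0.0138],[0,0,-0.018]],[[-0.0057,0.0533,0.0138],[0,0,-0.018]],[[-0.0064,0.0532,0.0138],[0,0,-0.018]],[[-0.0072,0.0531,0.0138],[0,0,-0.018]],[[-0.0079,0.053,0.0138],[0,0,-0.018]],[[-0.0087,0.0529,0.0138],[0,0,-0.018]],[[-0.0094,0.0528,0.0138],[0,0,-0.018]]]
```

View pics/w13.png

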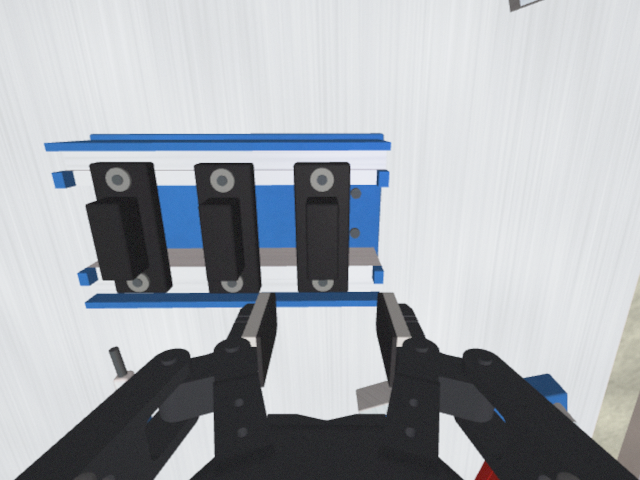

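All three are set side by side between the lips and stops. On to the moulding at (571,-78).

>>> play_rows(steps=[[[-0.003,0.0536,0.0138],[0,0,-0.018]],[[-0.0034,0.0535,0.0138],[0,0,-0.018]],[[-0.0042,0.0535,0.0138],[0,0,-0.018]],[[-0.005,0.0534,0.0138],[0,0,-0.018]],[[-0.0057,0.0533,0.0138],[0,0,-0.018]],[[-0.0064,0.0532,0.0138],[0,0,-0.018]],[[-0.0072,0.0531,0.0138],[0,0,-0.018]],[[-0.008,0.053,0.0138],[0,0,-0.018]],[[-0.0087,0.0529,0.0138],[0,0,-0.018]],[[-0.0094,0.0528,0.0138],[0,0,-0.018]],[[0,0,0],[0,0,0]],[[0,0,0],[0,0,0]]], grip=0.4)

```text
time_s: 29.55
eef_pos: [569.4, -78.2, 57.6]
ee_rot: [-0.001, 0.998, 0.057, -0.001]
force: [1.5, 0.7, -0.3]
grip_width: 0.603
```

```bash
python3 -c "
from h import *
st()
p,e,o=wfit([571,-78,np.radians(96.8)]); cv2.imwrite('pics/w14.png',o[:,:,::-1]); print(np.round(p[:2],1),np.degrees(p[2]),e)
plan([(p[0],p[1],-4,np.degrees(p[2])-90,20)])
"
```

```text
t 29.55 [569.4 -78.2  57.6] psi 6.52 F [ 1.46  0.71 -0.33] w 0.603
[572.6 -77.1] 96.53988206731584 0.052312968917470525
4 rows -> [572.5 -77.1  -4. ] 6.6
[[[0.0009,0.0,0.0207],[0,0,0.0]],[[0.0009,0.0,0.0207],[0,0,0.0]],[[0.0009,0.0,0.0207],[0,0,0.0]],[[0.0009,0.0,0.0207],[0,0,0.0]]]
```

View pics/w14.png

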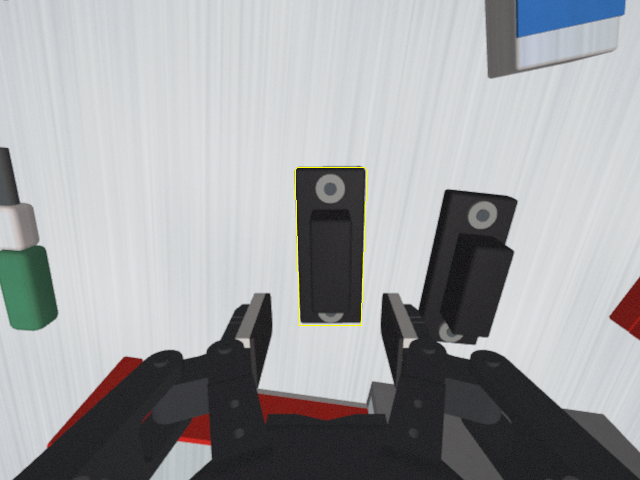

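>>> play_rows(steps=[[[0.003,-0.001,0.021],[0,0,0]],[[0,0,0.021],[0,0,0]],[[0,0,0.021],[0,0,0]],[[0,0,0.019],[0,0,0]],[[0,0,0],[0,0,0]],[[0,0,0],[0,0,0]]])

```text
time_s: 30.2
eef_pos: [572.6, -76.5, -2.4]
ee_rot: [0.0, 0.998, 0.058, 0.0]
force: [0.4, 0.2, 0.6]
grip_width: 0.601
```

>>> play_rows(steps=[[[0,0,0],[0,0,0]],[[0,0,0],[0,0,0]],[[0,0,0],[0,0,0]],[[0,0,0],[0,0,0]],[[0,0,0],[0,0,0]]], grip=1)

```text
time_s: 30.7
eef_pos: [573.0, -77.2, -1.7]
ee_rot: [0.0, 0.998, 0.058, 0.001]
force: [0.1, 1.1, 5.8]
grip_width: 0.27
```

>>> play_rows(steps=[[[0,0,-0.02],[0,0,0]],[[0,0,-0.04],[0,0,0]],[[0,0,-0.04],[0,0,0]],[[0,0,-0.04],[0,0,0]],[[0,0,-0.04],[0,0,0]],[[0,0,-0.03],[0,0,0]],[[0,0,0],[0,0,0]],[[0,0,0],[0,0,0]],[[0,0,0],[0,0,0]]])

```text
time_s: 31.6
eef_pos: [571.6, -76.8, 153.4]
ee_rot: [-0.001, 0.998, 0.058, -0.001]
force: [0.6, -0.2, -2.1]
grip_width: 0.261
```

```bash
python3 -c "
from h import *
st(); cams.capture('side'); st()
im=cams.capture('top'); i=cams.camera_info('top')
x0,y0=395,110
cv2.imwrite('pics/t15.png',cv2.resize(im[210:370,395:555,::-1],None,fx=3.7,fy=3.7,interpolation=cv2.INTER_CUBIC))
"
```

```text
t 31.6 [571.6 -76.8 153.4] psi 6.62 F [ 0.55 -0.19 -2.12] w 0.261
t 31.65 [571.7 -76.8 153.4] psi 6.62 F [ 0.7   0.51 -1.85] w 0.265
```

View pics/t15.png

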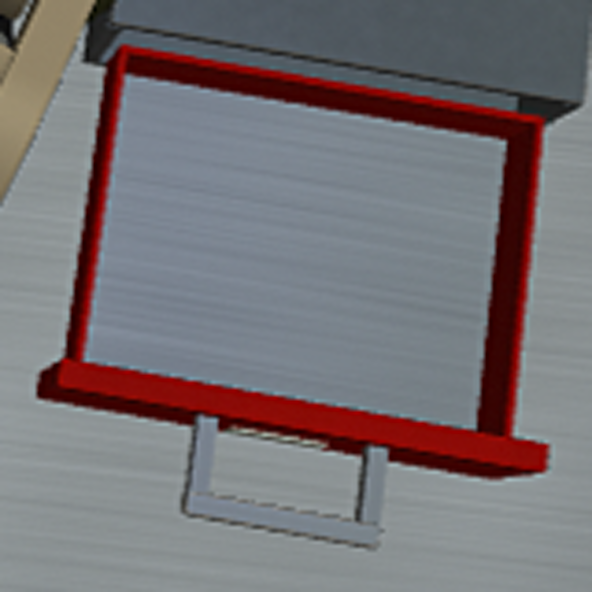

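It reads 2 N, so it is light and goes in the drawer. I'll work out the drawer floor's position.

```bash
python3 -c "
from h import *
i=cams.camera_info('top')
def g(u,v,z): return ground(i,(395+(u+.5)/3.7-.5,210+(v+.5)/3.7-.5),z)
a=g(126,75,18);b=g(506,139,18);print(a,b,np.hypot(*(a-b)[:2]))
m=(a+b)/2; d=(b-a)/np.hypot(*(b-a)[:2]); n=np.array([d[1],-d[0],0]); print(m, 'yaw',np.degrees(np.arctan2(-d[0]*-1,-d[1]*-1)),n, 'centre',m+85*n,m-85*n)
print(g(85,361,62),g(120,48,62),g(545,120,62))
"
```

```text
[ 608.28286151 -213.31830519   18.        ] [ 597.04999616 -425.11997086   18.        ] 212.0993230656744
[ 602.66642884 -319.21913803   18.        ] yaw -176.9641722203514 [-0.99859661  0.0529604   0.        ] centre [ 517.78571672 -314.71750388   18.        ] [ 687.54714096 -323.72077217   18.        ]
[ 441.73238512 -196.82019822   62.        ] [ 611.39565543 -201.37324952   62.        ] [ 598.9648091  -429.67870229   62.        ]
```

```bash
python3 -c "
from h import *
print(ctrl.sense()['joints'])
plan([(516.5,-362,160,86.8,45)])
"
```

```text
[-3.36647078e-01  4.71630149e-01  1.41085510e+00 -3.25067911e-05
  1.26156327e+00 -4.52150487e-01]
11 rows -> [ 516.6 -362.1  160.2] 86.8
[[[-0.0106,0.0336,-0.0008],[0,0,-0.162]],[[-0.0148,0.0319,-0.0008],[0,0,-0.162]],[[-0.0187,0.0298,-0.0008],[0,0,-0.162]],[[-0.0224,0.0272,-0.0008],[0,0,-0.162]],[[-0.0256,0.0241,-0.0008],[0,0,-0.162]],[[-0.0285,0.0207,-0.0008],[0,0,-0.162]],[[-0.0309,0.0169,-0.0008],[0,0,-0.162]],[[-0.0328,0.0128,-0.0008],[0,0,-0.162]],[[-0.0341,0.0086,-0.0008],[0,0,-0.162]],[[-0.035,0.0042,-0.0008],[0,0,-0.162]],[[-0.0352,-0.0003,-0.0008],[0,0,-0.162]]]
```

>>> play_rows(steps=[[[-0.0106,0.0336,-0.001],[0,0,-0.162]],[[-0.0148,0.0319,-0.001],[0,0,-0.162]],[[-0.0187,0.0298,-0.001],[0,0,-0.162]],[[-0.0224,0.0272,-0.001],[0,0,-0.162]],[[-0.0256,0.0241,-0.001],[0,0,-0.162]],[[-0.0285,0.0207,-0.001],[0,0,-0.162]],[[-0.0309,0.0169,-0.001],[0,0,-0.162]],[[-0.0328,0.0128,-0.001],[0,0,-0.162]],[[-0.0341,0.0086,-0.001],[0,0,-0.162]],[[-0.035,0.0042,-0.001],[0,0,-0.162]],[[-0.0352,0,-0.001],[0,0,-0.162]],[[0,0,0],[0,0,0]],[[0,0,0],[0,0,0]]])

```text
time_s: 33.0
eef_pos: [517.1, -362.1, 162.1]
ee_rot: [-0.001, 0.727, 0.686, 0.0]
force: [0.3, -0.9, -1.1]
grip_width: 0.265
```

```bash
python3 -c "
from h import *
st()
im=cams.capture('wrist'); i=cams.camera_info('wrist');cv2.imwrite('pics/w16.png',im[:,:,::-1])
plan([(516.5,-362,40,86.8,25)])
"
```

```text
t 33.0 [ 517.1 -362.1  162.1] psi 86.69 F [ 0.34 -0.87 -1.1 ] w 0.265
5 rows -> [ 516.6 -361.9   40.1] 86.7
[[[-0.0001,-0.0002,0.0326],[0,0,-0.0]],[[-0.0001,-0.0002,0.0326],[0,0,-0.0]],[[-0.0001,-0.0002,0.0326],[0,0,-0.0]],[[-0.0001,-0.0002,0.0326],[0,0,-0.0]],[[-0.0001,-0.0002,0.0326],[0,0,-0.0]]]
```

View pics/w16.png

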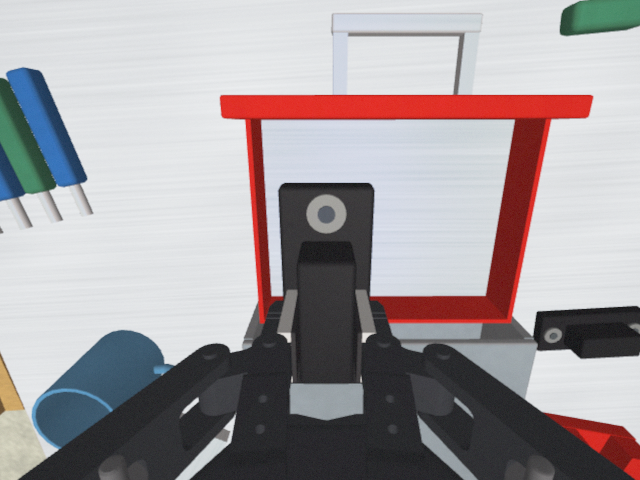

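```bash
python3 -c "
from h import *
i=cams.camera_info('wrist')
for u,v in ((264,120),(516,120),(269,297),(489,297)): print(np.round(ground(i,(u,v),18),1))
print('walltops'); 
for u,v in ((259,318),(512,318)): print(np.round(ground(i,(u,v),62),1))
"
```

```text
[ 429.2 -410.8   18. ]
[ 441.6 -192.7   18. ]
[ 600.6 -425.4   18. ]
[ 613.6 -199.4   18. ]
walltops
[ 597.8 -427.2   62. ]
[ 611. -199.   62.]
```

>>> play_rows(steps=[[[0.004,-0.001,0.03],[0,0,0]],[[0,0,0.03],[0,0,0]],[[0,0,0.03],[0,0,0]],[[0,0,0.03],[0,0,0]],[[0,0,0.03],[0,0,0]],[[0,0,0.02],[0,0,0]],[[0,0,0.01],[0,0,0]],[[0,0,0.007],[0,0,0]],[[0,0,0],[0,0,0]],[[0,0,0],[0,0,0]]])

```text
time_s: 34.05
eef_pos: [517.2, -359.5, 23.7]
ee_rot: [0.001, 0.727, 0.687, 0.0]
force: [-0.5, 0.1, -2.0]
grip_width: 0.264
```

>>> play_rows(steps=[[[0,0,0.005],[0,0,0]],[[0,0,0.003],[0,0,0]],[[0,0,0],[0,0,0]]])

```text
time_s: 34.35
eef_pos: [516.8, -359.1, 16.6]
ee_rot: [-0.0, 0.727, 0.687, -0.0]
force: [-0.7, 0.3, -2.4]
grip_width: 0.269
```

>>> play_rows(steps=[[[0,0,0.0015],[0,0,0]],[[0,0,0],[0,0,0]]])

```text
time_s: 34.55
eef_pos: [517.1, -359.3, 16.3]
ee_rot: [0.0, 0.726, 0.687, 0.0]
force: [-1.0, 0.8, 3.1]
grip_width: 0.261
```

Down on the drawer floor. Release and rise.

>>> play_rows(steps=[[[0,0,0],[0,0,0]],[[0,0,0],[0,0,0]],[[0,0,0],[0,0,0]],[[0,0,-0.03],[0,0,0]],[[0,0,-0.05],[0,0,0]],[[0,0,-0.06],[0,0,0]],[[0,0,-0.06],[0,0,0]],[[0,0,0],[0,0,0]]], grip=0.45)

```text
time_s: 35.35
eef_pos: [518.8, -361.0, 172.6]
ee_rot: [0.006, 0.726, 0.687, 0.0]
force: [-0.3, 0.8, 0.0]
grip_width: 0.55
```

```bash
python3 -c "
from h import *
st()
im=cams.capture('wrist'); cv2.imwrite('pics/w17.png',im[:,:,::-1])
im=cams.capture('top'); i=cams.camera_info('top'); cv2.imwrite('pics/t17.png',im[:,:,::-1])
for p,e,px in mouldings(im,i): print(np.round(p[:2],1),round(np.degrees(p[2]),1),round(e,3),np.round(px))
plan([(600,-200,165,0,45),(665,-83,100,0,45)])
"
```

```text
t 35.35 [ 518.8 -361.   172.6] psi 86.82 F [-0.34  0.81  0.02] w 0.55
[661.7 -85.6] 90.0 0.096 [369. 199.]
11 rows -> [ 600.1 -200.   164.7] 0.2
[[[0.0198,0.009,0.0002],[0,0,0.175]],[[0.0209,0.0062,0.0002],[0,0,0.175]],[[0.0215,0.0032,0.0002],[0,0,0.175]],[[0.0218,0.0003,0.0002],[0,0,0.175]],[[0.0216,-0.0027,0.0002],[0,0,0.175]],[[0.021,-0.0057,0.0002],[0,0,0.175]],[[0.0201,-0.0085,0.0002],[0,0,0.175]],[[0.0187,-0.0112,0.0002],[0,0,0.175]],[[0.017,-0.0136,0.0002],[0,0,0.175]],[[0.015,-0.0158,0.0002],[0,0,0.175]],[[0.0127,-0.0177,0.0002],[0,0,0.175]]]
4 rows -> [665.  -83.   99.9] 0.0
[[[0.0218,-0.0389,0.0216],[0,0,0.001]],[[0.0217,-0.039,0.0216],[0,0,0.001]],[[0.0217,-0.039,0.0216],[0,0,0.001]],[[0.0217,-0.039,0.0216],[0,0,0.001]]]
```

View pics/w17.png

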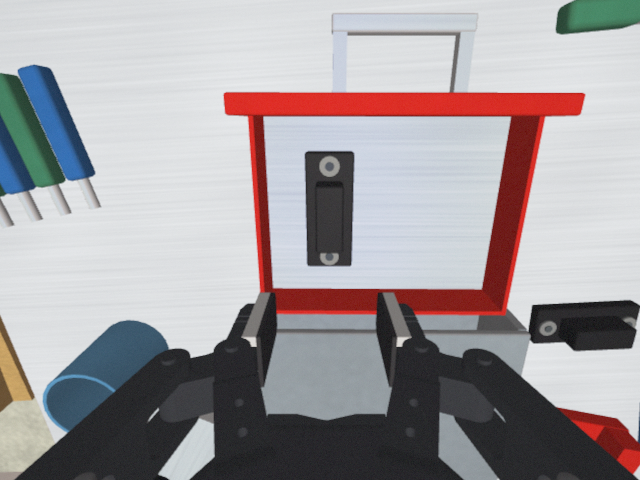

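View pics/t17.png

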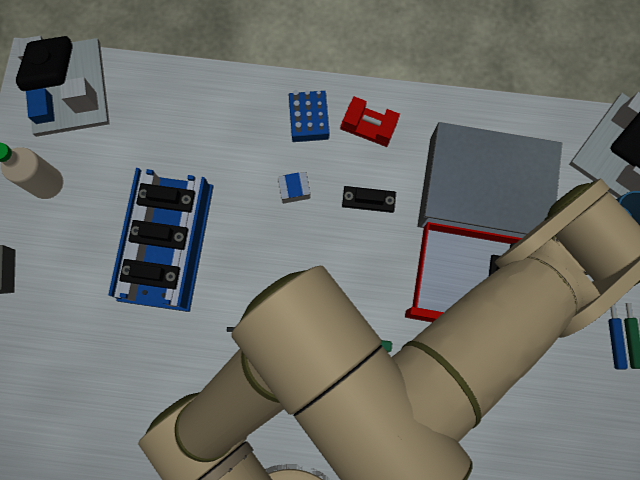

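>>> play_rows(steps=[[[0.0198,0.009,0],[0,0,0.175]],[[0.0209,0.006,0],[0,0,0.175]],[[0.0215,0.003,0],[0,0,0.175]],[[0.0218,0,0],[0,0,0.175]],[[0.0216,-0.0027,0],[0,0,0.175]],[[0.021,-0.0057,0],[0,0,0.175]],[[0.02,-0.0085,0],[0,0,0.175]],[[0.0187,-0.0112,0],[0,0,0.175]],[[0.017,-0.0136,0],[0,0,0.175]],[[0.015,-0.0158,0],[0,0,0.175]],[[0.0127,-0.0177,0],[0,0,0.175]],[[0.0217,-0.039,0.03],[0,0,0]],[[0.0217,-0.039,0.03],[0,0,0]],[[0.0217,-0.039,0.04],[0,0,0]],[[0.0217,-0.039,0.04],[0,0,0]],[[0,0,0],[0,0,0]],[[0,0,0],[0,0,0]]], grip=0.4)

```text
time_s: 37.15
eef_pos: [663.3, -81.9, 58.7]
ee_rot: [-0.0, 1.0, 0.002, -0.002]
force: [0.3, -1.0, 0.5]
grip_width: 0.597
```

```bash
python3 -c "
from h import *
st()
p,e,o=wfit([664,-84,np.radians(90)]); cv2.imwrite('pics/w18.png',o[:,:,::-1]); print(np.round(p[:2],1),np.degrees(p[2]),e)
plan([(p[0],p[1],-2.5,np.degrees(p[2])-90,20)])
"
```

```text
t 37.15 [663.3 -81.9  58.7] psi 0.26 F [ 0.31 -1.01  0.49] w 0.597
[665.2 -85.2] 90.39727363736758 0.046422147778532624
4 rows -> [665.3 -85.   -2.5] 0.4
[[[0.0005,0.0007,0.0209],[0,0,-0.001]],[[0.0005,0.0007,0.0209],[0,0,-0.001]],[[0.0005,0.0007,0.0209],[0,0,-0.001]],[[0.0005,0.0007,0.0209],[0,0,-0.001]]]
```

View pics/w18.png

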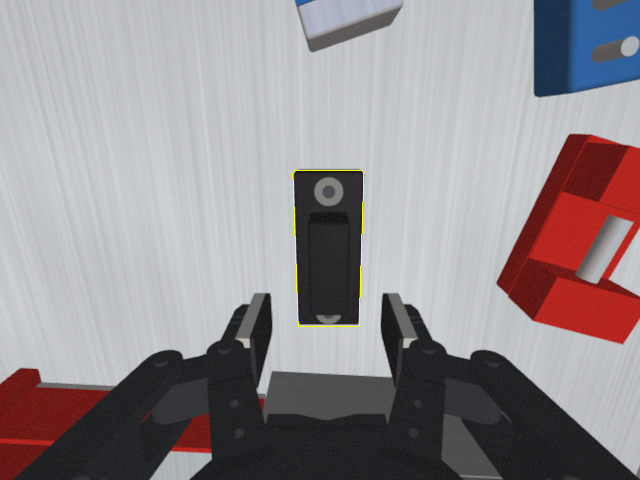

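>>> play_rows(steps=[[[0.002,0.003,0.021],[0,0,0]],[[0,0,0.021],[0,0,0]],[[0,0,0.021],[0,0,0]],[[0,0,0.0185],[0,0,0]],[[0,0,0],[0,0,0]],[[0,0,0],[0,0,0]]])

```text
time_s: 37.8
eef_pos: [665.6, -84.8, -0.5]
ee_rot: [-0.0, 1.0, 0.002, -0.0]
force: [0.4, 1.0, -0.0]
grip_width: 0.6
```

>>> play_rows(steps=[[[0,0,0],[0,0,0]],[[0,0,0],[0,0,0]],[[0,0,0],[0,0,0]],[[0,0,0],[0,0,0]],[[0,0,0],[0,0,0]]], grip=1)

```text
time_s: 38.3
eef_pos: [666.2, -84.9, 0.6]
ee_rot: [0.0, 1.0, 0.002, 0.001]
force: [-0.8, -0.4, 6.5]
grip_width: 0.26
```

>>> play_rows(steps=[[[0,0,-0.02],[0,0,0]],[[0,0,-0.04],[0,0,0]],[[0,0,-0.04],[0,0,0]],[[0,0,-0.04],[0,0,0]],[[0,0,-0.04],[0,0,0]],[[0,0,-0.03],[0,0,0]],[[0,0,0],[0,0,0]],[[0,0,0],[0,0,0]],[[0,0,0],[0,0,0]]])

```text
time_s: 39.2
eef_pos: [664.8, -84.5, 155.2]
ee_rot: [-0.0, 1.0, 0.002, -0.002]
force: [0.1, -0.3, -1.8]
grip_width: 0.262
```

```bash
python3 -c "
from h import *
st(); cams.capture('side'); st()
plan([(640,-180,175,0.4,48),(521.5,-257,165,86.8,45)])
"
```

```text
t 39.2 [664.8 -84.5 155.2] psi 0.19 F [ 0.1  -0.34 -1.78] w 0.262
t 39.25 [664.9 -84.5 155.2] psi 0.19 F [ 0.1  -0.13 -2.55] w 0.264
3 rows -> [ 640.  -180.1  175. ] 0.5
[[[-0.0112,0.0424,-0.0088],[0,0,-0.002]],[[-0.0113,0.0424,-0.0088],[0,0,-0.002]],[[-0.0113,0.0424,-0.0088],[0,0,-0.002]]]
11 rows -> [ 521.5 -257.   165.1] 86.6
[[[-0.0144,0.0092,0.0012],[0,0,-0.174]],[[-0.0156,0.0072,0.0012],[0,0,-0.174]],[[-0.0164,0.005,0.0012],[0,0,-0.174]],[[-0.0169,0.0027,0.0012],[0,0,-0.174]],[[-0.0171,0.0004,0.0012],[0,0,-0.174]],[[-0.017,-0.002,0.0012],[0,0,-0.174]],[[-0.0166,-0.0043,0.0012],[0,0,-0.174]],[[-0.0158,-0.0065,0.0012],[0,0,-0.174]],[[-0.0148,-0.0086,0.0012],[0,0,-0.174]],[[-0.0135,-0.0105,0.0012],[0,0,-0.174]],[[-0.0119,-0.0123,0.0012],[0,0,-0.174]]]
```

The last one reads about 2 N, so it is light and goes in the drawer.

>>> play_rows(steps=[[[-0.0113,0.0424,-0.009],[0,0,0]],[[-0.0113,0.0424,-0.009],[0,0,0]],[[-0.0113,0.0424,-0.009],[0,0,0]],[[-0.0144,0.0092,0.001],[0,0,-0.174]],[[-0.0156,0.0072,0.001],[0,0,-0.174]],[[-0.0164,0.005,0.001],[0,0,-0.174]],[[-0.017,0.0027,0.001],[0,0,-0.174]],[[-0.0171,0,0.001],[0,0,-0.174]],[[-0.017,-0.002,0.001],[0,0,-0.174]],[[-0.0166,-0.0043,0.001],[0,0,-0.174]],[[-0.0158,-0.0065,0.001],[0,0,-0.174]],[[-0.0148,-0.0086,0.001],[0,0,-0.174]],[[-0.0135,-0.0105,0.001],[0,0,-0.174]],[[-0.012,-0.0123,0.001],[0,0,-0.174]],[[0,0,0],[0,0,0]],[[0,0,0],[0,0,0]]])

```text
time_s: 40.85
eef_pos: [521.5, -256.2, 168.6]
ee_rot: [-0.0, 0.731, 0.683, 0.0]
force: [-0.0, -0.1, -1.3]
grip_width: 0.263
```

```bash
python3 -c "
from h import *
st()
im=cams.capture('wrist'); cv2.imwrite('pics/w19.png',im[:,:,::-1])
plan([(521.5,-257,40,86.8,25)])
"
```

```text
t 40.85 [ 521.5 -256.2  168.6] psi 86.08 F [-0.04 -0.11 -1.33] w 0.263
6 rows -> [ 521.6 -256.9   40. ] 86.7
[[[-0.0002,-0.0,0.0286],[0,0,-0.002]],[[-0.0002,-0.0,0.0286],[0,0,-0.002]],[[-0.0002,-0.0,0.0286],[0,0,-0.002]],[[-0.0002,-0.0,0.0286],[0,0,-0.002]],[[-0.0002,-0.0,0.0286],[0,0,-0.002]],[[-0.0002,-0.0,0.0286],[0,0,-0.002]]]
```

View pics/w19.png

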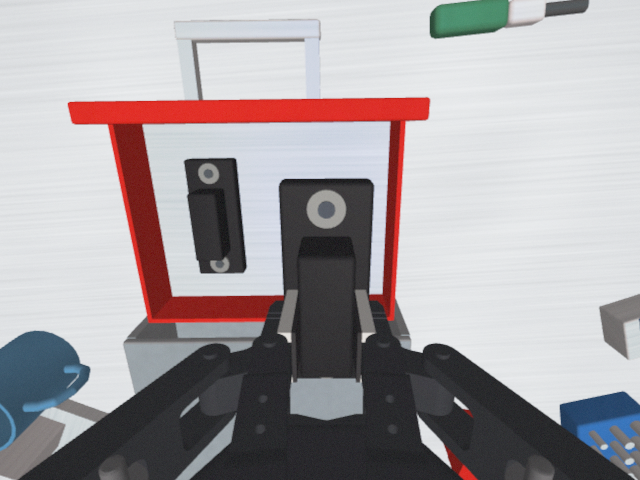

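>>> play_rows(steps=[[[0,0,0.03],[0,0,-0.015]],[[0,0,0.03],[0,0,0]],[[0,0,0.03],[0,0,0]],[[0,0,0.03],[0,0,0]],[[0,0,0.03],[0,0,0]],[[0,0,0.02],[0,0,0]],[[0,0,0.015],[0,0,0]],[[0,0,0.01],[0,0,0]],[[0,0,0],[0,0,0]],[[0,0,0],[0,0,0]]])

```text
time_s: 41.9
eef_pos: [521.8, -256.6, 23.4]
ee_rot: [0.0, 0.726, 0.688, 0.0]
force: [-0.3, -1.0, -1.4]
grip_width: 0.265
```

>>> play_rows(steps=[[[0,0,0.003],[0,0,0]],[[0,0,0],[0,0,0]]])

```text
time_s: 42.1
eef_pos: [521.5, -256.5, 20.9]
ee_rot: [0.0, 0.725, 0.688, 0.0]
force: [0.5, -0.0, -2.7]
grip_width: 0.262
```

>>> play_rows(steps=[[[0,0,0.0025],[0,0,0]],[[0,0,0.0005],[0,0,0]],[[0,0,0],[0,0,0]]])

```text
time_s: 42.4
eef_pos: [521.5, -256.5, 18.6]
ee_rot: [0.0, 0.725, 0.688, 0.0]
force: [-0.4, 0.3, 0.7]
grip_width: 0.267
```

>>> play_rows(steps=[[[0,0,0],[0,0,0]],[[0,0,0],[0,0,0]],[[0,0,0],[0,0,0]],[[0,0,-0.03],[0,0,0]],[[0,0,-0.05],[0,0,0]],[[0,0,-0.06],[0,0,0]],[[0,0,-0.06],[0,0,0]],[[0,0,0],[0,0,0]]], grip=0.45)

```text
time_s: 43.2
eef_pos: [523.6, -257.9, 174.8]
ee_rot: [0.006, 0.725, 0.688, 0.001]
force: [0.9, 0.1, 0.6]
grip_width: 0.546
```

```bash
python3 -c "
from h import *
st()
im=cams.capture('wrist'); cv2.imwrite('pics/w20.png',im[:,:,::-1])
plan([(375.3,-299,172,-3.2,45)])
"
```

```text
t 43.2 [ 523.6 -257.9  174.8] psi 87.0 F [0.88 0.14 0.57] w 0.546
12 rows -> [ 375.2 -299.1  172.1] -3.2
[[[-0.0055,-0.0161,-0.0001],[0,0,0.167]],[[-0.0076,-0.0152,-0.0001],[0,0,0.167]],[[-0.0095,-0.0141,-0.0001],[0,0,0.167]],[[-0.0112,-0.0127,-0.0001],[0,0,0.167]],[[-0.0128,-0.0112,-0.0001],[0,0,0.167]],[[-0.0142,-0.0094,-0.0001],[0,0,0.167]],[[-0.0153,-0.0075,-0.0001],[0,0,0.167]],[[-0.0161,-0.0054,-0.0001],[0,0,0.167]],[[-0.0167,-0.0032,-0.0001],[0,0,0.167]],[[-0.017,-0.001,-0.0001],[0,0,0.167]],[[-0.017,0.0012,-0.0001],[0,0,0.167]],[[-0.0167,0.0034,-0.0001],[0,0,0.167]]]
```

View pics/w20.png

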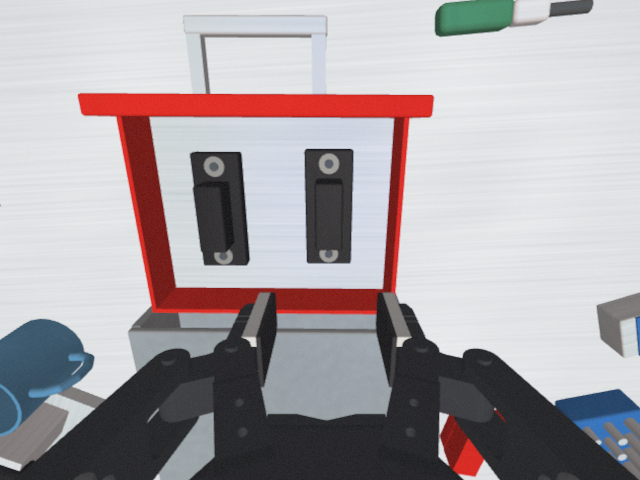

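Both light mouldings lie flat in the drawer. Now to the handle.

>>> play_rows(steps=[[[-0.0055,-0.0161,0],[0,0,0.167]],[[-0.0076,-0.0152,0],[0,0,0.167]],[[-0.0095,-0.0141,0],[0,0,0.167]],[[-0.0112,-0.0127,0],[0,0,0.167]],[[-0.0128,-0.0112,0],[0,0,0.167]],[[-0.0142,-0.0094,0],[0,0,0.167]],[[-0.0153,-0.0075,0],[0,0,0.167]],[[-0.016,-0.0054,0],[0,0,0.167]],[[-0.0167,-0.003,0],[0,0,0.167]],[[-0.017,-0.001,0],[0,0,0.167]],[[-0.017,0.001,0],[0,0,0.167]],[[-0.0167,0.0034,0],[0,0,0.167]],[[0,0,0],[0,0,0]],[[0,0,0],[0,0,0]]], grip=0.55)

```text
time_s: 44.65
eef_pos: [374.3, -298.0, 167.6]
ee_rot: [-0.001, 1.0, -0.026, -0.0]
force: [0.1, 0.1, -0.0]
grip_width: 0.451
```

```bash
python3 -c "
from h import *
st()
im=cams.capture('wrist'); i=cams.camera_info('wrist'); cv2.imwrite('pics/w21.png',im[:,:,::-1])
for r in cams.tip_of('wrist','drawer_handle'): print(r, ground(i,r['pixel'],66))
"
```

```text
t 44.65 [ 374.3 -298.   167.6] psi -3.01 F [ 0.11  0.11 -0.02] w 0.451
{'pixel': [327.2, 231.7], 'p': 0.75} [ 375.4813863  -301.11040921   66.        ]
```

View pics/w21.png

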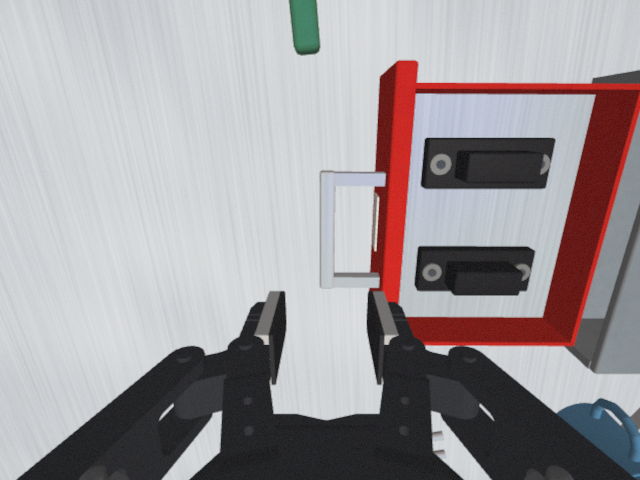

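Aligned with the bar at columns 320–334. I'll descend 145 mm, pinch and push.

>>> play_rows(steps=[[[0.001,0.002,0.04],[0,0,0.005]],[[0,0,0.04],[0,0,0]],[[0,0,0.03],[0,0,0]],[[0,0,0.03],[0,0,0]],[[0,0,0.03],[0,0,0]],[[0,0,0.0225],[0,0,0]],[[0,0,0],[0,0,0]],[[0,0,0],[0,0,0]]])

```text
time_s: 45.55
eef_pos: [375.3, -299.8, 24.2]
ee_rot: [-0.0, 1.0, -0.029, 0.0]
force: [-0.8, 0.3, 0.1]
grip_width: 0.451
```

>>> play_rows(steps=[[[0,0,0],[0,0,0]],[[0,0,0],[0,0,0]],[[0,0,0],[0,0,0]],[[0,0,0],[0,0,0]],[[0,0,0],[0,0,0]]], grip=1, squeeze=50)

```text
time_s: 46.05
eef_pos: [375.4, -300.2, 25.0]
ee_rot: [0.001, 1.0, -0.03, 0.001]
force: [0.2, 1.3, 6.5]
grip_width: 0.128
```

>>> play_rows(steps=[[[0.005,0,0],[0,0,0]],[[0.01,0,0],[0,0,0]],[[0.016,0,0],[0,0,0]],[[0.016,0,0],[0,0,0]],[[0.016,0,0],[0,0,0]],[[0.016,0,0],[0,0,0]],[[0.016,0,0],[0,0,0]],[[0.016,0,0],[0,0,0]],[[0.016,0,0],[0,0,0]],[[0.016,0,0],[0,0,0]],[[0.016,0,0],[0,0,0]],[[0.016,0,0],[0,0,0]],[[0.016,0,0],[0,0,0]],[[0.014,0,0],[0,0,0]],[[0.008,0,0],[0,0,0]],[[0,0,0],[0,0,0]]])

```text
time_s: 47.65
eef_pos: [535.7, -309.4, 25.0]
ee_rot: [0.0, 1.0, -0.029, 0.001]
force: [1.7, 1.8, 5.9]
grip_width: 0.129
```

>>> play_rows(steps=[[[0.008,0,0],[0,0,0]],[[0.006,0,0],[0,0,0]],[[0.004,0,0],[0,0,0]],[[0,0,0],[0,0,0]]])

```text
time_s: 48.05
eef_pos: [548.6, -310.1, 25.0]
ee_rot: [0.0, 1.0, -0.03, 0.001]
force: [1.7, 2.2, 5.3]
grip_width: 0.13
```

>>> play_rows(steps=[[[0.004,0,0],[0,0,0]],[[0,0,0],[0,0,0]]])

```text
time_s: 48.25
eef_pos: [551.4, -310.3, 25.0]
ee_rot: [0.0, 1.0, -0.03, 0.001]
force: [0.6, 2.3, 5.7]
grip_width: 0.132
```

>>> play_rows(steps=[[[0.003,0,0],[0,0,0]],[[0,0,0],[0,0,0]]])

```text
time_s: 48.45
eef_pos: [552.3, -310.3, 25.0]
ee_rot: [-0.0, 1.0, -0.029, -0.001]
force: [-8.1, 3.4, 9.5]
grip_width: 0.129
```

>>> play_rows(steps=[[[0.002,0,0],[0,0,0]],[[0,0,0],[0,0,0]]])

```text
time_s: 48.65
eef_pos: [552.2, -310.2, 25.0]
ee_rot: [-0.001, 1.0, -0.029, -0.003]
force: [-16.3, 5.5, 13.8]
grip_width: 0.131
```

It is at the stop: position holds and the reaction is 16 N. I'll relax a little, open and rise.

>>> play_rows(steps=[[[-0.002,0,0],[0,0,0]],[[0,0,0],[0,0,0]]])

```text
time_s: 48.85
eef_pos: [552.3, -310.2, 25.0]
ee_rot: [-0.0, 1.0, -0.03, -0.001]
force: [-7.7, 3.3, 9.7]
grip_width: 0.127
```

>>> play_rows(steps=[[[0,0,0],[0,0,0]],[[0,0,0],[0,0,0]],[[0,0,0],[0,0,0]],[[0,0,0],[0,0,0]],[[0,0,-0.03],[0,0,0]],[[0,0,-0.05],[0,0,0]],[[0,0,-0.06],[0,0,0]],[[0,0,-0.06],[0,0,0]],[[-0.06,-0.02,0],[0,0,0]],[[-0.06,-0.02,0],[0,0,0]],[[-0.06,-0.02,0],[0,0,0]],[[0,0,0],[0,0,0]]], grip=0.55)

```text
time_s: 50.05
eef_pos: [416.7, -254.4, 173.1]
ee_rot: [-0.002, 1.0, -0.03, -0.002]
force: [0.1, 0.1, 0.5]
grip_width: 0.45
```

```bash
python3 -c "
from h import *
st()
for c in ('top','side','wrist'):
  im=cams.capture(c); i=cams.camera_info(c); cv2.imwrite('pics/f_%s.png'%c,im[:,:,::-1])
  for r in cams.tip_of(c,'drawer_handle'): print(c,r,ground(i,r['pixel'],66))
  if c=='top': cv2.imwrite('pics/f_topz.png',cv2.resize(im[110:290,405:575,::-1],None,fx=3.3,fy=3.3,interpolation=cv2.INTER_CUBIC))
"
```

```text
t 50.05 [ 416.7 -254.4  173.1] psi -3.45 F [0.09 0.06 0.51] w 0.45
top {'pixel': [481.0, 258.1], 'p': 0.75} [ 551.62473571 -311.16981484   66.        ]
side {'pixel': [330.7, 342.5], 'p': 0.69} [ 556.94219861 -307.92762585   66.        ]
wrist {'pixel': [478.6, 273.5], 'p': 0.91} [ 554.80359076 -310.29947019   66.        ]
```

View pics/f_top.png

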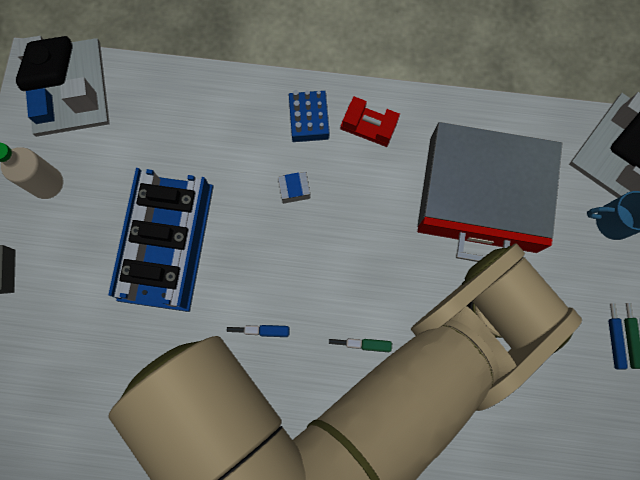

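View pics/f_side.png

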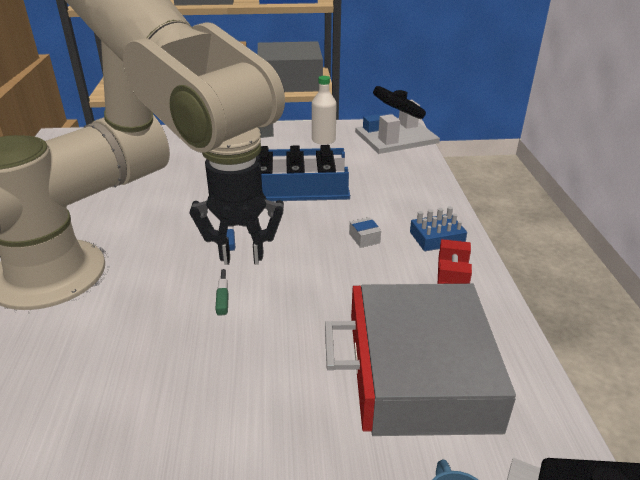

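View pics/f_wrist.png

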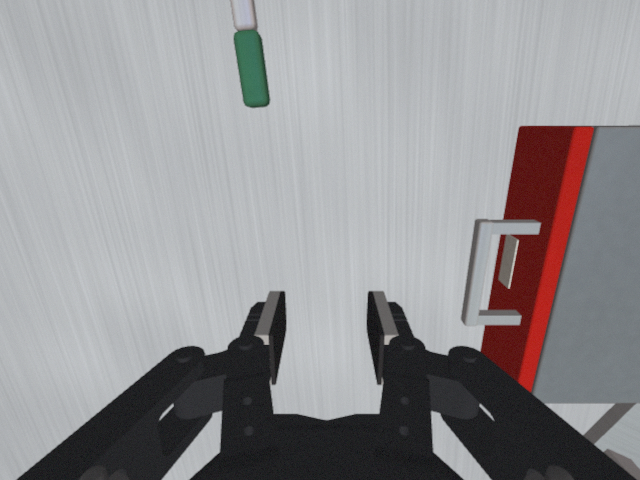

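```bash
python3 -c "
from h import *
im=cams.capture('top'); i=cams.camera_info('top')
for p,e,px in mouldings(im,i,lo=(380,250),hi=(680,400),zoff=60): print(np.round(p[:2],1),round(np.degrees(p[2]),1),round(e,3))
st(); print(ctrl.finish_job())
"
```

```text
t 50.4 [ 421.8 -257.9  173.8] psi -3.39 F [ 0.32 -0.16  0.86] w 0.449
the job is handed in; nothing more can be done
None
```

All five mouldings were weighed and sorted, the drawer is pushed home, and the job was handed in at about 50 s on the robot's clock.

- **Weights:** Three mouldings read about 7 N when lifted (heavy) and two read about 2 N (light).
- **Heavy ones:** They lie across both rails of the stand, side by side at about 77 mm spacing. The final pictures show them parallel, between the lips and end stops.
- **Light ones:** They lay flat on the drawer floor, checked with the wrist camera before the drawer was closed.
- **Drawer:** I pulled it out to its stop, then pushed it in until it stopped with about 16 N of reaction. Total handle travel was about 179 mm, and the last pictures show the front flush with the cabinet and the handle where expected.
- **Everything else:** The gauge block and both plug gauges look unmoved in the last top picture, and no moulding looked knocked aside.

**Checks that failed or disagreed:**
- **First handle grasp:** It closed on air just above the bar. Both cameras showed the fingertips about 25–30 mm higher than the reported TCP, so I corrected for that for the rest of the job.
- **Pull to the out-stop:** Wrist force reached 61 N there, under the 120 N limit.
- **Camera offset:** The top camera and the wrist camera disagreed by 1 to 4 mm. I used the wrist camera's values.
- **Last automatic check:** Fitting the three mouldings on the stand returned nothing, so their final position rests on the pictures and the logged placing positions.

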